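# Earbuds into the lower tier of the entry organiser

### The job

Lift the hinged flap of the white entry organiser by its bar handle until it stands upright, then put the black pillowy earbud case (not the longer, flat power bank) in the lower tier that was under it. The case should lie flat on the tier's floor, same side up as now; leave the flap standing up.

Things in the scene. Friction and masses are not known exactly. Their poses are not given: they have to be found in the camera images.
- flap (a joint): Angle of the organiser's wooden flap: 0 = level over the lower tier, 1.57 = upright, 1.75 = stop; starts at 0 to 0.2. Stiff hinge: it stays where it is left; lifting takes about 2 N. The hinge is level, along the flap's far edge, parallel to the bar handle; the free edge, nearer the robot, swings up and away from the robot. Flap 122 mm along the hinge, 5 mm thick.
- flap_handle (a point): Middle of the flap's steel bar handle: round, 10 mm thick, 62 mm clear between its end posts; it can turn between gripping fingers. Axes move with the flap: y along the bar, x to the hinge, z square to the flap (up when shut). From here the hinge axis is at x +115, z -35 mm, the flap's upper face at z -32, its free edge at x -19. Shut, the bar's centre is 86 mm above the table.
- tier (a point): Centre of the lower tier's floor, under the flap, 6 mm above the table. x to the hinge side (away from the robot), y to the open pocket beside it (holds a car key; not the tier), z up. Clear inside 138 (x) by 126 mm (y), centred here. Front (-x) wall top 48 mm above the table, others 64; hinge at x +66, 51.5 mm above the table. White organiser, 150 x 234 mm, fixed.
- earbuds_center (a point): Centre (half-way up) of the black earbud case, a pillow-shaped box 60 mm long (x), 44 wide (y), 26 high (z), edges rounded to 9 mm, with a thin pale seam and a small steel plate on each long side. Lies flat on the table, about 55 g. The other black thing, a power bank, is longer, narrower and flatter (86 x 38 x 20 mm), with sharper edges.
There are look-alikes about, which are no part of the job. Leave any orange or pink look-alike of the part that bears earbuds_center alone.

How it is judged:
By the outcome, as a careful person would: the job done as asked, in the order asked, and still so for the second after the job is handed in, with the robot touching nothing.
It also fails if it takes over 54 s, if anything falls off the work surface, if the arm or the gripper's body presses on something with over 40 N, if the wrist force passes 120 N, or if a joint passes its speed limit or range.

### The arm

A 6-joint arm with a two-finger parallel gripper is mounted at the origin on the work surface. World frame = base frame: x ahead of the robot, y to its left, z up, the work surface at z = 0. Lengths are in mm, angles in rad, forces in N, time in s.
With the tool pointing down it reaches from about 400 to 925 mm from the base axis. Payload 12.5 kg.
Tool frame: the origin (TCP) lies at the very end of the fingers, on their centre line; the grasp point (between the pads) lies 19 mm behind it (env.grip_point_offset is the distance from the TCP to the grasp point, in mm); z points along the fingers, y is the direction in which the jaws open and shut (so a half turn about z gives the same grasp; the last joint's range is limited). The gripper opens to 95 mm and grips with 3 to 60 N. Pads are 20 mm wide; open, the fingers measure 119 mm over their backs; the gripper's body (75 mm by 180 mm) begins 59 mm behind the grasp point.
Start: joints at [-1.291, 0.491, 1.559, -0, 1.092, -0.106], TCP at [235.212, -579.072, 192.261] pointing down, gripper open.
Joint ranges: [-3.1, 3.1], [-0.84, 2.19], [0.05, 2.79], [-1.13, 4.28], [0.06, 2.93], [-2.69, 2.69]. Speed limits (rad/s): [2.22, 2.22, 2.79, 3.14, 3.14, 3.14].

### API

Orientations are given as [roll, pitch, yaw] about the fixed x, y, z axes, in that order (R = Rz(yaw) Ry(pitch) Rx(roll)).
In Python, from cell import env gives the robot as it stands.
- The arm moves only by the tool drive_tool, never from a script. Its argument "commands" is a list of rows, each an object of numbers: "dx", "dy", "dz": the shift along the world's x, y, z in mm; "yaw": the turn about the world's z in degrees. In form: [{"dx": .., "dy": .., "dz": .., "yaw": ..}, ...]. A call has 1 to 5 rows; each row shifts and turns the commanded pose from where the row before left it; what a row does not reach is not made up. A row lasts 1/12 s, in which the tool goes at most 41.7 mm and 7.16 degrees, less where a joint would pass 70% of its speed; a pose out of reach is approached as far as the arm can. A call with a gripper value outside its range is refused whole. "grip" is the opening, from 0 (shut) to 1 (fully open), set as the call begins (left out, the last holds). The fingers move at their own pace and stop on an object; the grip force is fixed at half the most. Time passes only in rows, so rows that do not move let the fingers close. It gives the time, the measured TCP pose, the force and the opening at its end, in the units of the state.
- env.state(): the state, without advancing time (a new reading comes with each control period).
- env.read_camera(name): name is "scene" or "top" or "wrist"; returns the picture (420x560x3 uint8, red, green, blue); there is no depth.
- env.calibration(name): a dict with "intrinsics" (3x3 intrinsics, pixels), "rvec" (rotation vector, rad) and "tvec" (3), from world to camera coordinates, as OpenCV has them. Camera axes: x right, y down, z forward; pixel columns grow to the right and rows downward; lengths in mm; the calibration is good to about 2 mm. The wrist camera is an equidistant fisheye: a pixel r from the principal point sees the ray r / f radians off the axis. A picture is of the moment at which its call begins: read the wrist's pose just before it. calibration takes no time and is no camera call; for the wrist camera it gives the pose at the moment of the call.
- env.job_done(): hands the job in, once; it reports no verdict.
Trained networks look in the newest picture that a camera, given by its name, has taken for a name from the list of things; names that differ only in an ending like _2 or _b are one class to them, and where a whole thing is asked for, a point or a joint stands for the part that bears it (a point fixed in the world has none). Each returns a list of dicts, best first, with "conf" (0 to 1); they miss things now and then, are a little off and sometimes report something else, mostly with a low value. They report only what shows in the picture. A call takes as long as a camera call. They do not tell look-alikes from the thing itself.
- env.trace(query, camera): "pixels" (420x560 bool, what is visible of it) and "pixel" ([column, row] in pixels, amid what is visible of it).
- env.place_of(query, camera): "pixel" ([column, row] in pixels: a listed point, or the origin of a listed thing).
The state is a dict: "t": time; "joints": joint angles; "qvel": joint speeds; "tau": joint torques, N m; "eef_pos": TCP position; "tcp_rot": TCP orientation; "ft_force": force on the tool from outside, world axes, zero at the start; "moment": the same for the moment, N m; "opening": opening from 0.0 (shut) to 1.0 (fully open).
Only numpy, scipy, OpenCV 4.12 (cv2) and the standard library are available. Lean on these libraries where they do the work, as an engineer would, in place of code of your own. Each camera call takes 0.05 s, during which the arm holds its last target.

## Working session

There is one attempt and no reset: what is moved stays moved. The work goes in short steps, Python scripts to look and compute and a tool call to move; the robot and the scene stay as the last step left them, time stands still between calls to the robot, and variables do not carry over. Pictures are saved under pics/ and viewed, and the job is handed in when it is done.

Besides the shell and the picture viewer there is one more tool, called after "Request:" by a JSON object that holds its "name" and its "arguments", one argument or row to a line. drive_tool: Moves the arm, as the interface text tells. Its arguments: {"type":"object","properties":{"commands":{"type":"array"},"grip":{"type":"number"}},"required":["commands"]}

```bash
ls; mkdir -p pics; cat > h.py <<'E'
import numpy as np, cv2
from cell import env
def snap(cam,name):
    im=np.array(env.read_camera(cam)); cv2.imwrite('pics/'+name,im[:,:,::-1]); return im
def ray(cam,px,cal=None):
    c=cal or env.calibration(cam); K=np.array(c['intrinsics'],float); R=cv2.Rodrigues(np.array(c['rvec'],float))[0]; t=np.array(c['tvec'],float).ravel()
    x=(px[0]-K[0,2])/K[0,0]; y=(px[1]-K[1,2])/K[1,1]
    if cam=='wrist':
        r=np.hypot(x,y); d=np.array([x/r*np.sin(r),y/r*np.sin(r),np.cos(r)]) if r>1e-9 else np.array([0,0,1.])
    else: d=np.array([x,y,1.])
    return -R.T@t, R.T@d
def atz(cam,px,z,cal=None):
    o,d=ray(cam,px,cal); return o+d*(z-o[2])/d[2]
def proj(cam,P):
    c=env.calibration(cam); K=np.array(c['intrinsics'],float);
    return cv2.projectPoints(np.array(P,float).reshape(-1,1,3),np.array(c['rvec'],float),np.array(c['tvec'],float),K,None)[0].reshape(-1,2)
E
python3 - <<'E'
from h import *
for c in ['scene','top']:
    snap(c,c+'0.png')
    for q in ['flap_handle','tier','earbuds_center','flap']:
        print(c,q,[(np.round(r['pixel'],1),round(r['conf'],2)) for r in env.place_of(q,c)])
    print([(np.round(r['pixel'],1),round(r['conf'],2),r['pixels'].sum()) for r in env.trace('earbuds_center',c)])
print(env.state()['t'], env.state()['tcp_rot'])
E
```

```text
pics
scene flap_handle [(array([365.7, 280.5]), 0.72)]
scene tier []
scene earbuds_center [(array([251.2, 187.5]), 0.67), (array([277. , 169.4]), 0.61), (array([298.9, 198.2]), 0.59), (array([224.6, 171.7]), 0.54)]Traceback (most recent call last):
  File "<stdin>", line 5, in <module>
ValueError: it knows: earbuds_center, flap_handle, tier
```

```bash

python3 - <<'E'
from h import *
for c in ['top']:
    snap(c,c+'0.png')
    for q,z in [('flap_handle',86),('tier',6),('earbuds_center',13)]:
        print(c,q,[(np.round(r['pixel'],1),round(r['conf'],2),np.round(atz(c,r['pixel'],z))) for r in env.place_of(q,c)])
print([np.round(atz('scene',p,13)) for p in [(251.2,187.5),(277,169.4),(298.9,198.2),(224.6,171.7)]],atz('scene',(365.7,280.5),86))
print(env.state()['t'], env.state()['tcp_rot'])
E
```

```text
top flap_handle [(array([146.8, 202.7]), 0.71, array([477., 117.,  86.]))]
top tier []
top earbuds_center [(array([395., 270.]), 0.81, array([ 328., -383.,   13.])), (array([327.8, 260.2]), 0.68, array([ 352., -242.,   13.])), (array([369., 219.]), 0.63, array([ 437., -332.,   13.])), (array([419.8, 205.7]), 0.63, array([ 462., -440.,   13.]))]
[array([ 432., -337.,   13.]), array([ 332., -374.,   13.]), array([ 360., -234.,   13.]), array([ 452., -441.,   13.])] [466.82776857 106.76929187  86.        ]
0.4 [-3.14150931e+00  1.54701060e-05  3.85757841e-01]
```

View pics/top0.png

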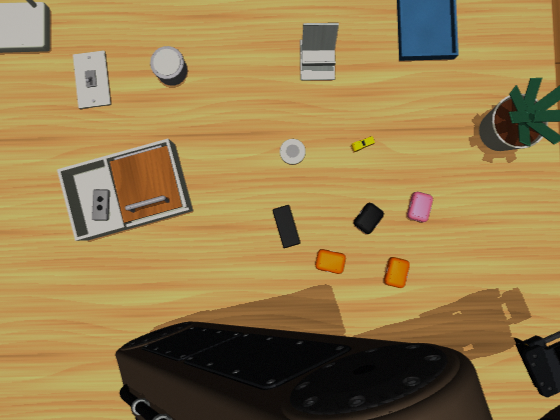

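View pics/scene0.png

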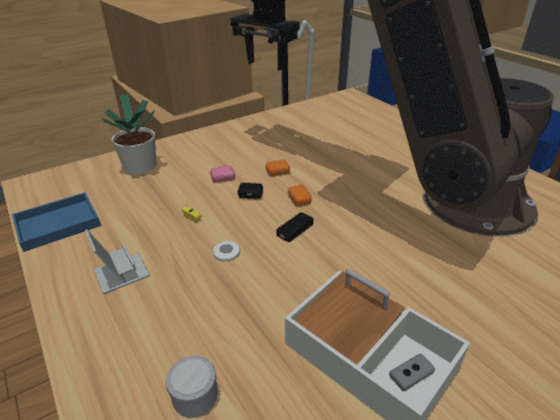

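```bash

python3 - <<'E'
from h import *
a=cv2.imread('pics/top0.png'); b=cv2.imread('pics/scene0.png')
cv2.imwrite('pics/c1.png',cv2.resize(a[130:250,45:205],None,fx=5,fy=5,interpolation=cv2.INTER_CUBIC))
cv2.imwrite('pics/c2.png',cv2.resize(b[265:420,280:470],None,fx=4,fy=4,interpolation=cv2.INTER_CUBIC)[:600])
c=np.hstack([cv2.resize(a[180:260,320:440],None,fx=4,fy=4,interpolation=cv2.INTER_CUBIC),cv2.resize(b[155:235,215:290],None,fx=4,fy=4,interpolation=cv2.INTER_CUBIC)])
cv2.imwrite('pics/c3.png',c)
# triangulate
def tri(pt,ps):
    o1,d1=ray('top',pt);o2,d2=ray('scene',ps)
    A=np.stack([d1,-d2],1);s=np.linalg.lstsq(A,o2-o1,rcond=None)[0]
    return o1+d1*s[0],o2+d2*s[1]
print(tri((146.8,202.7),(365.7,280.5)),tri((369,219),(251.2,187.5)))
E
```

```text
(array([476.46832197, 113.80308824,  97.4048087 ]), array([475.56880309, 114.58050259,  97.55967279])) (array([ 436.3703515 , -330.99579517,   18.1145027 ]), array([ 435.46037335, -330.40420286,   17.97735024]))
```

View pics/c1.png

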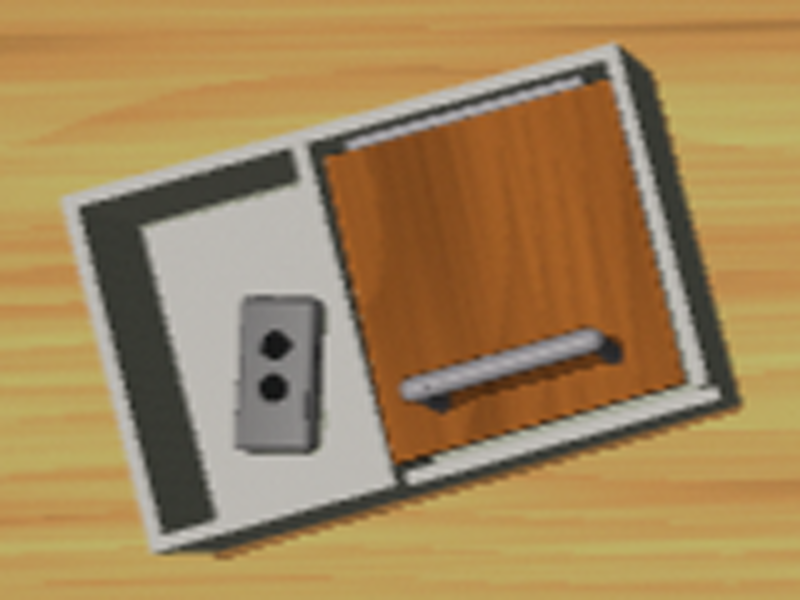

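View pics/c2.png

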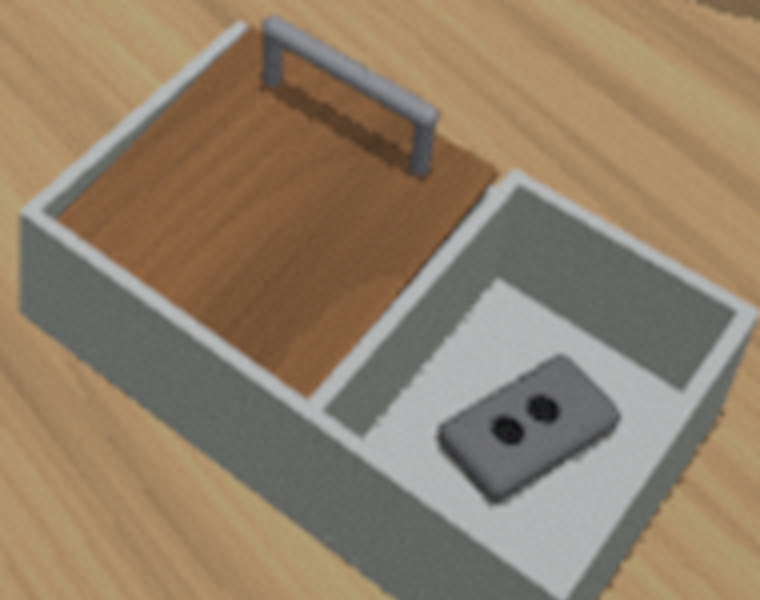

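View pics/c3.png

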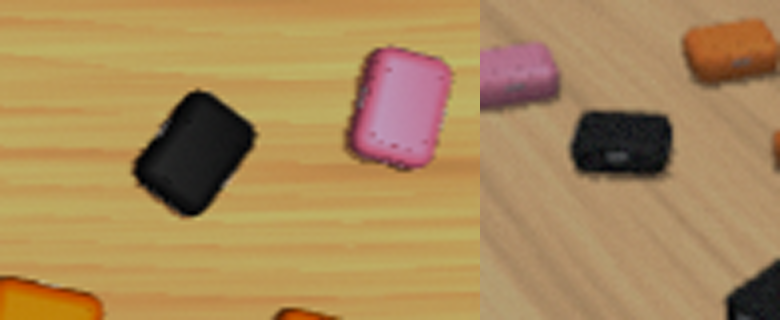

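```bash

cat > fit.py <<'E'
from h import *
from scipy.optimize import least_squares
top=[((168,139.4),(75,-69,64)),((58.2,170),(75,165,64)),((76.2,240),(-75,165,64)),((124.5,226),(-75,66,64))]
sc=[((286.2,317.5),(75,-69,64)),((286.2,342.5),(75,-69,0)),((469,343.5),(-75,165,64)),((409.2,308.5),(-75,66,64)),((421.5,415),(75,165,64))]
hand={'top':[(126.5,207.6),(164.6,197.6)],'scene':[(388,293.5),(348.2,270.5)]}
def RT(p,P):
    c,s=np.cos(p[2]),np.sin(p[2]); P=np.array(P,float)
    return np.stack([p[0]+c*P[:,0]-s*P[:,1],p[1]+s*P[:,0]+c*P[:,1],P[:,2]],1)
def bar(th,y):
    # flap rel: hinge at tier x66,z(abs)51.5; handle at (-115,+35) from hinge, rotated lifting
    c,s=np.cos(th),np.sin(th); return (66-115*c+35*s, y, 51.5+115*s+35*c)
def f(p):
    r=[]
    for cam,L in (('top',top),('scene',sc)):
        r.append(proj(cam,RT(p,[b for a,b in L]))-np.array([a for a,b in L]))
        r.append(proj(cam,RT(p,[bar(p[3],p[4]+36),bar(p[3],p[4]-36)]))-np.array(hand[cam]))
    return np.concatenate(r).ravel()
if __name__=='__main__':
    s=least_squares(f,[530,110,0.25,0.1,0],loss='soft_l1'); p=s.x
    print(p,np.round(s.fun.reshape(-1,2),1).tolist())
    print('handle',RT(p,[bar(p[3],p[4])]), 'hinge',RT(p,[(66,p[4],51.5)]))
    # earbud seg
    for cam in('top','scene'):
        for r in env.trace('earbuds_center',cam):
            print(cam,np.round(r['pixel']),r['conf'],r['pixels'].sum())
            if cam=='top' and abs(r['pixel'][0]-369)<12:
                ys,xs=np.nonzero(r['pixels']); 
                rc=cv2.minAreaRect(np.stack([xs,ys],1).astype(np.float32)); print(rc)
                bx=cv2.boxPoints(rc); w=np.array([atz('top',q,13) for q in bx]);print(np.round(w),w.mean(0))
                for i in range(4):
                    d=w[(i+1)%4]-w[i]; print(np.hypot(*d[:2]),np.degrees(np.arctan2(d[1],d[0])))
E
python3 fit.py
```

```text
[ 5.19894734e+02  1.29366474e+02  2.50039742e-01  1.00052235e-01
 -2.95130533e-01] [[-1.1, -1.4], [-2.6, -0.8], [-2.1, 0.6], [-2.9, 1.2], [0.2, 0.2], [-2.1, 0.1], [-1.4, -0.7], [-1.4, -0.3], [0.9, -1.9], [0.6, -1.7], [-0.7, -0.8], [-1.7, -0.3], [0.1, 0.7]]
handle [[476.43604374 117.96320629  97.81178312]] hinge [[583.91533288 145.41172448  51.5       ]]
top [420. 206.] 0.98 637
top [392. 271.] 0.84 600
top [372. 219.] 0.75 546
((368.6200256347656, 217.8400115966797), (21.200000762939453, 27.40000343322754), 36.869895935058594)
[[ 430. -296.   13.]
 [ 476. -332.   13.]
 [ 448. -367.   13.]
 [ 402. -331.   13.]] [ 439.02746313 -331.23601804   13.        ]
58.19857158758095 -38.540751589019095
44.60940816718202 -128.61454480927162
58.10292928829925 141.36872083267215
44.517584770180356 51.50849153021342
top [328. 261.] 0.71 557
scene [227. 172.] 0.66 313
scene [247. 187.] 0.62 377
scene [300. 196.] 0.62 344
scene [276. 167.] 0.62 327
```

Request:
{"name": "drive_tool", "arguments": {
  "commands": [
    {"dx": 26, "dy": 31, "dz": 0, "yaw": 5},
    {"dx": 26, "dy": 31, "dz": 0, "yaw": 5},
    {"dx": 26, "dy": 31, "dz": 0, "yaw": 5},
    {"dx": 26, "dy": 31, "dz": 0, "yaw": 5},
    {"dx": 26, "dy": 31, "dz": 0, "yaw": 5}
  ],
  "grip": 1
}}

```text
t: 0.92
eef_pos: [366.0, -422.5, 192.4]
tcp_rot: [3.141, 0.0, 0.826]
ft_force: [1.5, -0.2, -0.1]
opening: 1.0
```

Request:
{"name": "drive_tool", "arguments": {
  "commands": [
    {"dx": 20, "dy": 31, "dz": 0, "yaw": 5},
    {"dx": 20, "dy": 31, "dz": 0, "yaw": 5},
    {"dx": 5, "dy": 31, "dz": 0, "yaw": 5},
    {"dx": 0, "dy": 20, "dz": 0, "yaw": 0},
    {"dx": 0, "dy": 0, "dz": 0, "yaw": 0}
  ]
}}

```text
t: 1.33
eef_pos: [410.3, -307.6, 192.5]
tcp_rot: [-3.141, -0.001, 1.087]
ft_force: [0.7, -0.5, -0.4]
opening: 1.003
```

```bash

python3 - <<'E'
from h import *
cal=env.calibration('wrist'); im=snap('wrist','w1.png'); s=env.state(); print(s['t'],s['eef_pos'],s['tcp_rot'],s['joints'],cal['intrinsics'])
for r in env.place_of('earbuds_center','wrist'): print(r['pixel'],r['conf'],atz('wrist',r['pixel'],13,cal))
E
```

```text
1.3833 [ 410.55464287 -309.67586521  192.67889051] [3.14111293e+00 1.10727284e-04 1.08612108e+00] [-7.74757696e-01  3.33536828e-01  1.82643744e+00  3.74367481e-05
  9.81127036e-01 -2.90103286e-01] [[325.1922621    0.         277.49878714]
 [  0.         325.1922621  206.49673893]
 [  0.           0.           1.        ]]
[209.3, 161.5] 0.95 [ 350.36640253 -248.19907508   13.        ]
[241.1, 262.7] 0.89 [ 318.77993946 -379.49990945   13.        ]
[357.2, 254.7] 0.83 [ 456.24463604 -440.06691856   13.        ]
[305.4, 185.3] 0.75 [ 436.71021502 -326.47607453   13.        ]
```

View pics/w1.png

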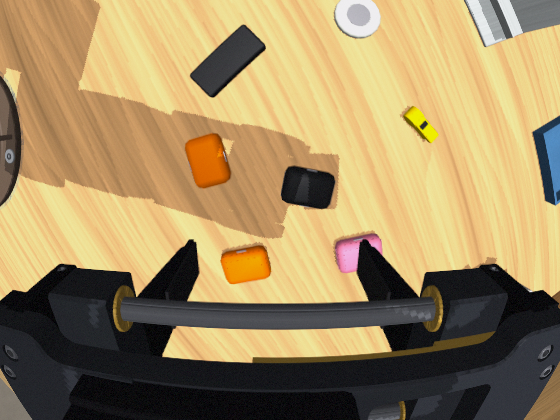

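Request:
{"name": "drive_tool", "arguments": {
  "commands": [
    {"dx": 5, "dy": 41, "dz": 2, "yaw": 4},
    {"dx": 5, "dy": 41, "dz": 2, "yaw": 4},
    {"dx": 5, "dy": 41, "dz": 2, "yaw": 4},
    {"dx": 5, "dy": 41, "dz": 2, "yaw": 4},
    {"dx": 5, "dy": 41, "dz": 2, "yaw": 4}
  ]
}}

```text
t: 1.85
eef_pos: [435.5, -105.7, 202.5]
tcp_rot: [3.141, 0.0, 1.434]
ft_force: [1.1, -0.9, -0.4]
opening: 1.0
```

Request:
{"name": "drive_tool", "arguments": {
  "commands": [
    {"dx": 5, "dy": 41, "dz": 2, "yaw": 4},
    {"dx": 5, "dy": 41, "dz": 2, "yaw": 4},
    {"dx": 5, "dy": 41, "dz": 2, "yaw": 4},
    {"dx": 5, "dy": 41, "dz": 0, "yaw": 4},
    {"dx": 5, "dy": 30, "dz": 0, "yaw": 4}
  ]
}}

```text
t: 2.27
eef_pos: [461.0, 89.8, 208.6]
tcp_rot: [3.14, 0.0, 1.785]
ft_force: [0.8, 0.0, -0.4]
opening: 1.004
```

Request:
{"name": "drive_tool", "arguments": {
  "commands": [
    {"dx": 0, "dy": 0, "dz": 0, "yaw": 0},
    {"dx": 0, "dy": 0, "dz": 0, "yaw": 0}
  ]
}}

```text
t: 2.43
eef_pos: [460.9, 88.4, 208.1]
tcp_rot: [3.141, 0.0, 1.783]
ft_force: [-0.3, 0.2, 0.7]
opening: 0.999
```

```bash

python3 - <<'E'
from h import *
cal=env.calibration('wrist'); im=snap('wrist','w2.png'); s=env.state(); print(s['t'],s['eef_pos'],s['tcp_rot'],s['joints'])
for z in(86,98):
  for r in env.place_of('flap_handle','wrist'): print(r['pixel'],r['conf'],atz('wrist',r['pixel'],z,cal))
for r in env.place_of('tier','wrist'): print(r['pixel'],r['conf'],atz('wrist',r['pixel'],6,cal))
E
```

```text
2.4833 [460.74222358  87.41363353 208.12616205] [-3.14155406e+00  2.48987912e-04  1.78144585e+00] [ 4.66647418e-02  2.50388644e-01  1.90516388e+00 -3.02151631e-04
  9.86037576e-01 -1.63817989e-01]
[299.7, 172.2] 0.76 [477.49332745 115.24020442  86.        ]
[299.7, 172.2] 0.76 [476.16284296 117.40216768  98.        ]
```

View pics/w2.png

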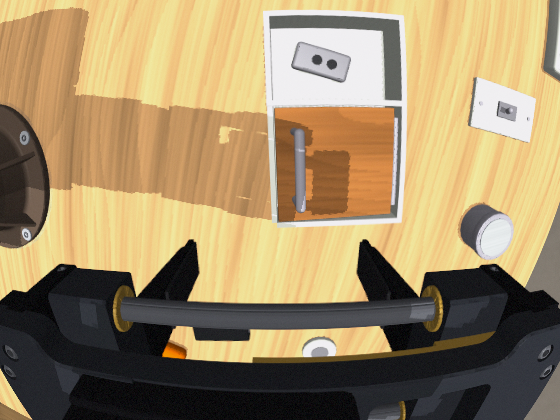

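```bash

python3 - <<'E'
from h import *
a=cv2.imread('pics/w2.png')
cv2.imwrite('pics/c4.png',cv2.resize(a[0:240,250:420],None,fx=2.5,fy=2.5,interpolation=cv2.INTER_CUBIC))
import fit
cal=env.calibration('wrist')
K=np.array(cal['intrinsics']);R=cv2.Rodrigues(np.array(cal['rvec'],float))[0];t=np.array(cal['tvec'],float).ravel()
def pw(P):
    q=P@R.T+t; rr=np.hypot(q[:,0],q[:,1]); th=np.arctan2(rr,q[:,2]); return np.stack([K[0,0]*th*q[:,0]/rr+K[0,2],K[1,1]*th*q[:,1]/rr+K[1,2]],1)
W=[((264,12),(-75,165,64)),((405,17),(75,165,64)),((402,222),(75,-69,64))]
hw=[(298.5,128.5),(300,210)]
def g(p,w=2.):
    r=pw(fit.RT(p,[b for a,b in W]))-np.array([a for a,b in W])
    r2=pw(fit.RT(p,[fit.bar(p[3],p[4]+36),fit.bar(p[3],p[4]-36)]))-np.array(hw)
    return np.concatenate([w*r.ravel(),w*r2.ravel()])
def h(p): return np.concatenate([fit.f(p),g(p)])
s=fit.least_squares(h,[520,129,0.25,0.1,0],loss='soft_l1');p=s.x
print(p,np.round(s.fun.reshape(-1,2),1).tolist()); print(fit.RT(p,[fit.bar(p[3],p[4])]),fit.RT(p,[(66,p[4],51.5)]))
for z in (86,98): print([atz('wrist',q,z) for q in hw])
E
```

```text
[5.20138481e+02 1.27375575e+02 2.42755070e-01 8.18551470e-02
 1.11690582e+00] [[0.2, -1.4], [-1.5, -1.6], [-1.6, -0.1], [-2.3, 0.9], [0.8, 0.6], [-1.6, 0.8], [-2.3, -1.9], [-2.2, -1.4], [-0.3, -2.1], [-0.3, -2.0], [-2.9, -1.5], [-1.8, 0.2], [0.3, 1.1], [-0.1, -2.9], [-1.3, -3.1], [-0.5, 0.6], [0.6, 7.3], [0.6, -8.4]]
[[475.45829501 117.46167304  95.78564426]] [[583.93484173 144.32466847  51.5       ]]
[array([466.53220416, 155.25622095,  86.        ]), array([486.19277072,  75.26091102,  86.        ])]
[array([465.61602753, 155.82720326,  98.        ]), array([484.52706421,  78.8815956 ,  98.        ])]
```

View pics/c4.png

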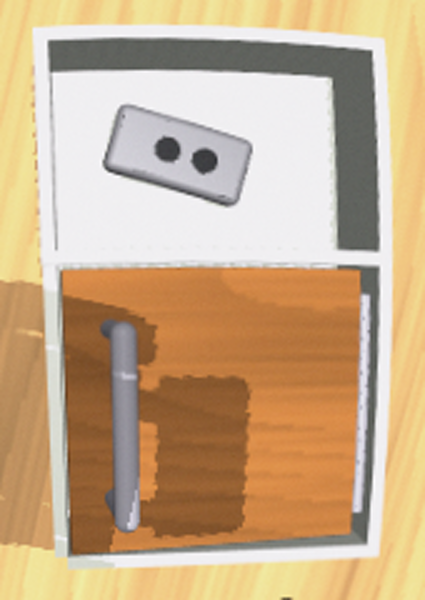

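Request:
{"name": "drive_tool", "arguments": {
  "commands": [
    {"dx": 7, "dy": 15, "dz": -20, "yaw": 1},
    {"dx": 8, "dy": 15, "dz": -30, "yaw": 1},
    {"dx": 0, "dy": 0, "dz": -36, "yaw": 0},
    {"dx": 0, "dy": 0, "dz": -25, "yaw": 0},
    {"dx": 0, "dy": 0, "dz": 0, "yaw": 0}
  ],
  "grip": 0.5
}}

```text
t: 3.05
eef_pos: [473.3, 116.6, 93.5]
tcp_rot: [-3.135, -0.001, 1.815]
ft_force: [-0.4, -0.8, -0.2]
opening: 0.705
```

```bash

python3 - <<'E'
from h import *
im=snap('wrist','w3.png'); snap('scene','s3.png');s=env.state(); print(s['t'],s['eef_pos'],s['tcp_rot'],s['opening'])
for n,b in(('w3',(100,360,150,450)),('s3',(150,400,250,500))):
    a=cv2.imread(f'pics/{n}.png')[b[0]:b[1],b[2]:b[3]]; cv2.imwrite(f'pics/{n}c.png',cv2.resize(a,None,fx=2,fy=2))
E
```

```text
3.15 [475.41504895 117.04073916  97.47808471] [-3.14044352e+00 -1.40034092e-04  1.81516529e+00] 0.6242874168602407
```

View pics/w3c.png

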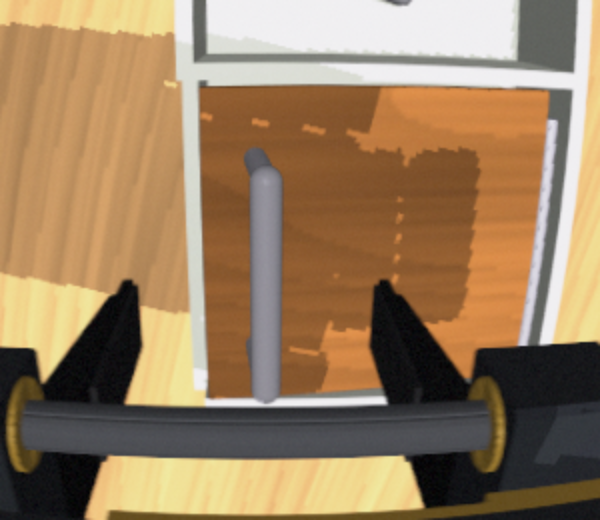

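View pics/s3c.png

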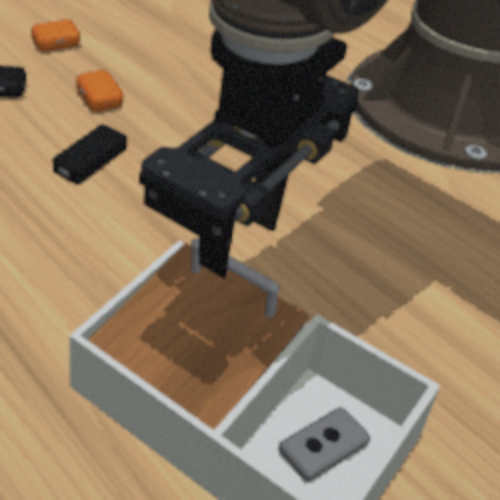

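Request:
{"name": "drive_tool", "arguments": {
  "commands": [
    {"dx": 2.5, "dy": 0.5, "dz": -8, "yaw": 0},
    {"dx": 0, "dy": 0, "dz": -8, "yaw": 0},
    {"dx": 0, "dy": 0, "dz": 0, "yaw": 0}
  ],
  "grip": 0.25
}}

```text
t: 3.4
eef_pos: [477.8, 118.2, 81.0]
tcp_rot: [3.141, 0.0, 1.816]
ft_force: [0.0, 0.3, -0.1]
opening: 0.409
```

Request:
{"name": "drive_tool", "arguments": {
  "commands": [
    {"dx": 0, "dy": 0, "dz": 0, "yaw": 0},
    {"dx": 0, "dy": 0, "dz": 0, "yaw": 0},
    {"dx": 0, "dy": 0, "dz": 0, "yaw": 0}
  ]
}}

```text
t: 3.65
eef_pos: [477.9, 118.5, 81.7]
tcp_rot: [3.141, 0.0, 1.817]
ft_force: [-0.4, 0.2, 0.6]
opening: 0.259
```

Request:
{"name": "drive_tool", "arguments": {
  "commands": [
    {"dx": 0, "dy": 0, "dz": 0, "yaw": 0},
    {"dx": 0, "dy": 0, "dz": 0, "yaw": 0},
    {"dx": 0, "dy": 0, "dz": 0, "yaw": 0},
    {"dx": 0, "dy": 0, "dz": 0, "yaw": 0},
    {"dx": 0, "dy": 0, "dz": 0, "yaw": 0}
  ],
  "grip": 0
}}

```text
t: 4.07
eef_pos: [477.6, 118.4, 81.3]
tcp_rot: [-3.141, -0.0, 1.817]
ft_force: [-0.9, -0.4, 1.2]
opening: 0.011
```

```bash

python3 - <<'E'
from h import *
im=snap('wrist','w4.png'); snap('scene','s4.png');s=env.state(); print(s['t'],s['eef_pos'],s['tcp_rot'],s['opening'],s['ft_force'])
for n,b in(('w4',(100,360,150,450)),('s4',(150,400,250,500))):
    a=cv2.imread(f'pics/{n}.png')[b[0]:b[1],b[2]:b[3]]; cv2.imwrite(f'pics/{n}c.png',cv2.resize(a,None,fx=2,fy=2))
E
```

```text
4.1667 [477.62529847 118.42503024  81.29463299] [-3.14153841e+00 -9.28041247e-06  1.81696200e+00] 0.005082143152884478 [-0.58027968 -1.08737065  0.33234459]
```

View pics/w4c.png

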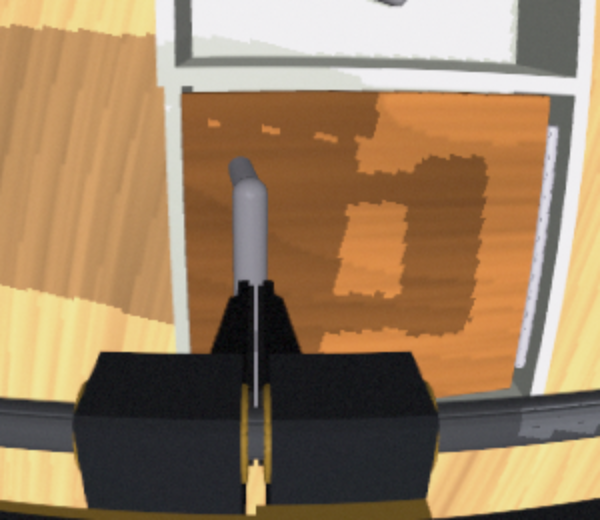

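View pics/s4c.png

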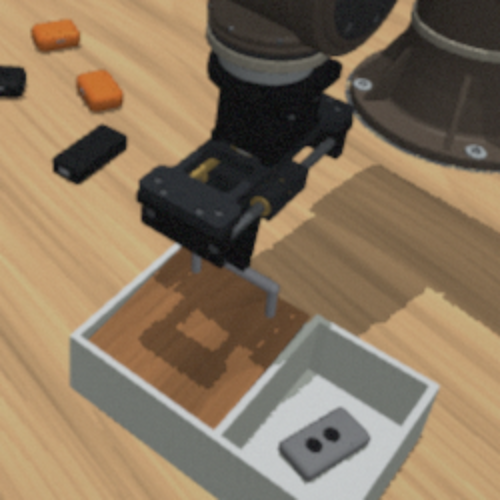

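```bash

python3 - <<'E'
from h import *
cal=env.calibration('wrist')
K=np.array(cal['intrinsics']);R=cv2.Rodrigues(np.array(cal['rvec'],float))[0];t=np.array(cal['tvec'],float).ravel()
def pw(P):
    P=np.array(P,float);q=P@R.T+t; rr=np.hypot(q[:,0],q[:,1]); th=np.arctan2(rr,q[:,2]); return np.stack([K[0,0]*th*q[:,0]/rr+K[0,2],K[1,1]*th*q[:,1]/rr+K[1,2]],1)
print('cam',-R.T@t,'axis',R[2])
e=env.state()['eef_pos']; print(e)
a=np.radians(14.1);j=np.array([np.cos(a),np.sin(a),0]);b=np.array([-np.sin(a),np.cos(a),0])
print('tcp',pw([e,e+12*j,e-12*j,e+10*b,e-10*b]))
c=np.array([475.5,117.4,0])
for z in (60,86,96): print(z,pw([c+[0,0,z],c+[0,0,z]+36*b,c+[0,0,z]-36*b,c+[0,0,z]+5*j,c+[0,0,z]-5*j]))
for px in((275,190),):
  for z in(50,60,70,80,90,100): print(z,atz('wrist',px,z))
E
```

```text
cam [456.5742536  201.34921409 273.82339217] axis [ 0.07293427 -0.28863762 -0.95465644]
[477.62529847 118.42503024  81.29463299]
tcp [[277.72523446 244.17676938]
 [296.26781058 244.11970933]
 [259.18043463 244.15234915]
 [277.7193148  229.80365001]
 [277.73067049 258.00696078]]
60 [[274.42281643 232.58967182]
 [274.23770948 182.94095275]
 [274.62958747 276.83968502]
 [281.48471866 232.58338521]
 [267.36369437 232.58776792]]
86 [[274.08757027 247.8713887 ]
 [273.84428854 192.85287972]
 [274.35444271 295.55985486]
 [281.97894772 247.8637428 ]
 [266.20006016 247.86285133]]
96 [[273.93837506 254.72698363]
 [273.66529982 197.38419824]
 [274.23498446 303.77532676]
 [282.19915567 254.71865546]
 [265.68202346 254.71466495]]
50 [468.96914554 145.15300673  50.        ]
60 [468.41536554 147.66374553  60.        ]
70 [467.86158553 150.17448432  70.        ]
80 [467.30780553 152.68522311  80.        ]
90 [466.75402552 155.19596191  90.        ]
100 [466.20024551 157.7067007  100.        ]
```

View pics/w4.png

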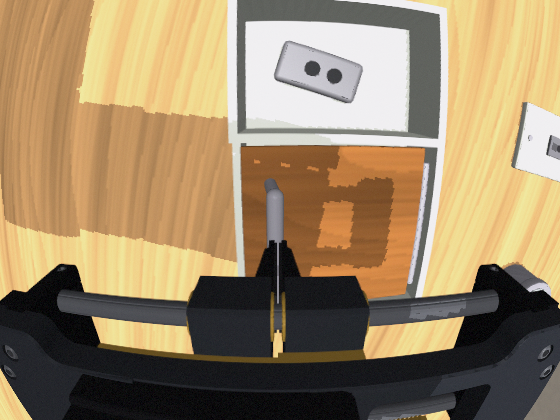

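```bash

python3 - <<'E'
from h import *
snap('top','t4.png')
a=cv2.imread('pics/s4.png')[230:330,320:440]; cv2.imwrite('pics/s4d.png',cv2.resize(a,None,fx=6,fy=6,interpolation=cv2.INTER_CUBIC))
e=np.array([477.6,118.4,81.3]);print('tcp',proj('scene',[e]),proj('top',[e]))
a=np.radians(14.1);b=np.array([-np.sin(a),np.cos(a),0])
c=np.array([475.5,117.4,0])
for z in(60,75,86,96): print(z,proj('scene',[c+[0,0,z],c+[0,0,z]+36*b,c+[0,0,z]-36*b]).round(1).tolist())
E
```

```text
tcp [[365.26169305 289.52273662]] [[146.81765884 202.74894824]]
60 [[364.4, 297.6], [383.2, 309.0], [346.6, 286.8]]
75 [[365.4, 291.3], [384.4, 302.7], [347.4, 280.6]]
86 [[366.1, 286.6], [385.4, 297.9], [347.9, 275.9]]
96 [[366.8, 282.2], [386.3, 293.5], [348.5, 271.6]]
```

View pics/s4d.png

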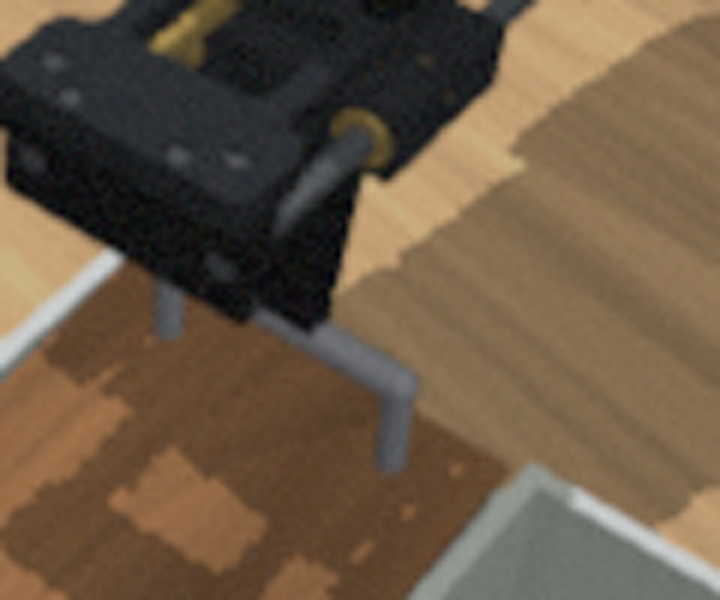

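```bash

python3 - <<'E'
from h import *
print(env.grip_point_offset)
a=np.radians(14.1);j=np.array([np.cos(a),np.sin(a),0]);b=np.array([-np.sin(a),np.cos(a),0])
e=np.array([475.4,117,97.5])
for k in(0,17,): print([proj('scene',[e+[0,0,k]+s*j+q*b]).round(1).tolist() for s,q in((29.5,-10),(29.5,10),(41.5,-10),(41.5,10))])
a=cv2.imread('pics/s3.png')[230:330,320:440]; cv2.imwrite('pics/s3d.png',cv2.resize(a,None,fx=6,fy=6,interpolation=cv2.INTER_CUBIC))
print(env.state()['t'])
E
```

```text
18.8
[[[351.0, 288.3]], [[361.6, 294.7]], [[346.5, 292.5]], [[357.1, 299.0]]]
[[[351.9, 280.7]], [[362.7, 287.0]], [[347.4, 284.8]], [[358.2, 291.3]]]
4.2167
```

View pics/s3d.png

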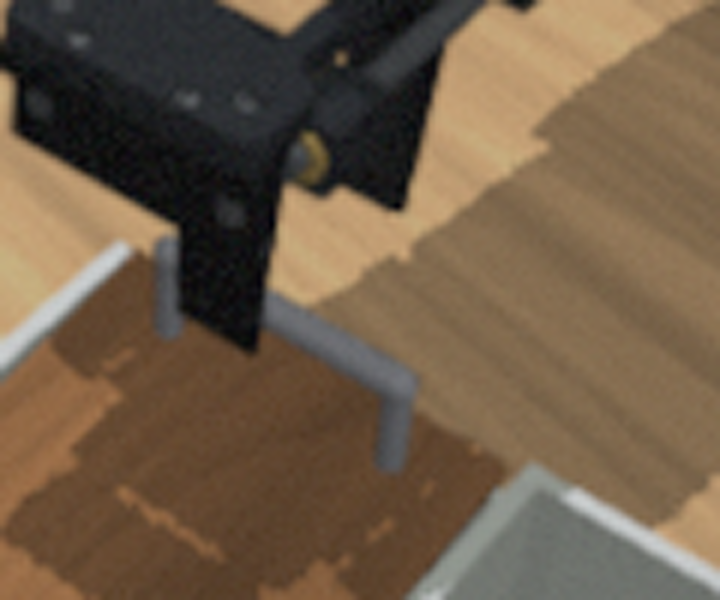

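Request:
{"name": "drive_tool", "arguments": {
  "commands": [
    {"dx": -1, "dy": 0, "dz": 3, "yaw": 0},
    {"dx": -0.5, "dy": 0, "dz": 0, "yaw": 0},
    {"dx": 0, "dy": 0, "dz": 0, "yaw": 0},
    {"dx": 0, "dy": 0, "dz": 0, "yaw": 0},
    {"dx": 0, "dy": 0, "dz": 0, "yaw": 0}
  ],
  "grip": 0.4
}}

```text
t: 4.63
eef_pos: [476.3, 118.4, 84.3]
tcp_rot: [3.141, 0.0, 1.817]
ft_force: [-0.2, 1.0, -0.7]
opening: 0.296
```

Request:
{"name": "drive_tool", "arguments": {
  "commands": [
    {"dx": 0, "dy": 0, "dz": -3, "yaw": 0},
    {"dx": 0, "dy": 0, "dz": -5, "yaw": 0},
    {"dx": 0, "dy": 0, "dz": -5, "yaw": 0},
    {"dx": 0, "dy": 0, "dz": -5, "yaw": 0},
    {"dx": 0, "dy": 0, "dz": 0, "yaw": 0}
  ]
}}

```text
t: 5.05
eef_pos: [475.7, 118.3, 65.1]
tcp_rot: [-3.14, -0.0, 1.817]
ft_force: [-0.1, -0.8, 0.6]
opening: 0.402
```

```bash

python3 - <<'E'
from h import *
im=snap('wrist','w5.png'); snap('scene','s5.png');s=env.state(); print(s['t'],s['eef_pos'],s['tcp_rot'],s['opening'],s['ft_force'])
a=cv2.imread('pics/s5.png')[230:330,320:440];b=cv2.imread('pics/w5.png')[150:350,180:380]
cv2.imwrite('pics/s5d.png',np.hstack([cv2.resize(a,(480,400),interpolation=cv2.INTER_CUBIC),cv2.resize(b,(400,400))])[:,:800])
E
```

```text
5.15 [476.04284371 118.39839405  65.87046744] [-3.14083519e+00 -9.55514476e-05  1.81694017e+00] 0.39947113151531405 [-0.18215131 -1.21561411  0.18764191]
```

View pics/s5d.png

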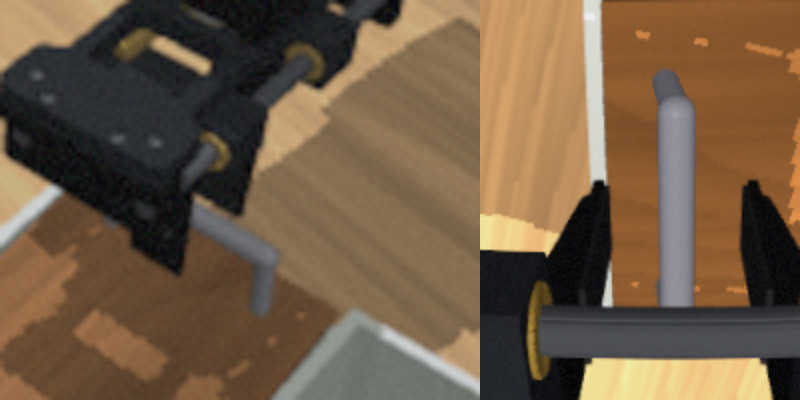

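Request:
{"name": "drive_tool", "arguments": {
  "commands": [
    {"dx": 0, "dy": 0, "dz": 0, "yaw": 0},
    {"dx": 0, "dy": 0, "dz": 0, "yaw": 0},
    {"dx": 0, "dy": 0, "dz": 0, "yaw": 0},
    {"dx": 0, "dy": 0, "dz": 0, "yaw": 0},
    {"dx": 0, "dy": 0, "dz": 0, "yaw": 0}
  ],
  "grip": 0
}}

```text
t: 5.57
eef_pos: [476.2, 118.4, 66.4]
tcp_rot: [3.141, 0.0, 1.817]
ft_force: [-5.5, -1.3, 0.5]
opening: 0.106
```

Request:
{"name": "drive_tool", "arguments": {
  "commands": [
    {"dx": 0, "dy": 0, "dz": 0, "yaw": 0},
    {"dx": 0, "dy": 0, "dz": 0, "yaw": 0},
    {"dx": 0, "dy": 0, "dz": 0, "yaw": 0}
  ]
}}

```text
t: 5.82
eef_pos: [476.0, 118.4, 66.3]
tcp_rot: [-3.141, -0.0, 1.817]
ft_force: [-2.4, 0.4, 1.3]
opening: 0.095
```

```bash
python3 - <<'E'
import numpy as np
th=np.linspace(0.08,1.58,16)
h=-115*np.cos(th)+35*np.sin(th); z=115*np.sin(th)+35*np.cos(th)
for i in range(15): d=h[i+1]-h[i]; print(round(th[i+1],2),round(d*.97,1),round(d*.244,1),round(z[i+1]-z[i],1), 'cum',round((h[i+1]-h[0])*.97,1),round((h[i+1]-h[0])*.244,1),round(z[i+1]-z[0],1))
E
```

```text
0.18 4.8 1.2 10.9 cum 4.8 1.2 10.9
0.28 5.8 1.5 10.4 cum 10.7 2.7 21.3
0.38 6.8 1.7 9.7 cum 17.5 4.4 31.1
0.48 7.7 1.9 9.0 cum 25.2 6.3 40.1
0.58 8.6 2.2 8.1 cum 33.8 8.5 48.2
0.68 9.3 2.3 7.2 cum 43.1 10.8 55.4
0.78 10.0 2.5 6.2 cum 53.1 13.3 61.7
0.88 10.5 2.6 5.2 cum 63.6 16.0 66.9
0.98 11.0 2.8 4.1 cum 74.5 18.8 70.9
1.08 11.3 2.8 2.9 cum 85.8 21.6 73.8
1.18 11.5 2.9 1.7 cum 97.4 24.5 75.6
1.28 11.6 2.9 0.5 cum 109.0 27.4 76.1
1.38 11.6 2.9 -0.7 cum 120.7 30.4 75.5
1.48 11.5 2.9 -1.9 cum 132.2 33.2 73.6
1.58 11.3 2.8 -3.0 cum 143.5 36.1 70.6
```

Request:
{"name": "drive_tool", "arguments": {
  "commands": [
    {"dx": 2.4, "dy": 0.6, "dz": 5.5, "yaw": 0},
    {"dx": 2.4, "dy": 0.6, "dz": 5.4, "yaw": 0},
    {"dx": 0, "dy": 0, "dz": 0, "yaw": 0}
  ]
}}

```text
t: 6.07
eef_pos: [481.4, 119.7, 78.1]
tcp_rot: [3.141, 0.0, 1.817]
ft_force: [-2.2, -0.9, 1.7]
opening: 0.095
```

Request:
{"name": "drive_tool", "arguments": {
  "commands": [
    {"dx": 2.9, "dy": 0.7, "dz": 5.3, "yaw": 0},
    {"dx": 2.9, "dy": 0.8, "dz": 5.1, "yaw": 0},
    {"dx": 3.4, "dy": 0.8, "dz": 4.9, "yaw": 0},
    {"dx": 3.4, "dy": 0.9, "dz": 4.8, "yaw": 0},
    {"dx": 0, "dy": 0, "dz": 0, "yaw": 0}
  ]
}}

```text
t: 6.48
eef_pos: [494.3, 123.0, 98.3]
tcp_rot: [3.141, 0.0, 1.817]
ft_force: [-2.8, -0.8, 3.1]
opening: 0.097
```

```bash

python3 - <<'E'
from h import *
im=snap('wrist','w6.png'); snap('scene','s6.png');s=env.state(); print(s['t'],s['eef_pos'],s['opening'],s['ft_force'])
a=cv2.imread('pics/s6.png')[230:330,320:440];b=cv2.imread('pics/w6.png')[150:350,180:380]
cv2.imwrite('pics/s6d.png',np.hstack([cv2.resize(a,(480,400),interpolation=cv2.INTER_CUBIC),cv2.resize(b,(400,400))])[:,:800])
E
```

```text
6.5833 [493.74844002 122.86831954  97.62614947] 0.09760523929691325 [-2.34902678 -1.78369466  1.04299985]
```

View pics/s6d.png

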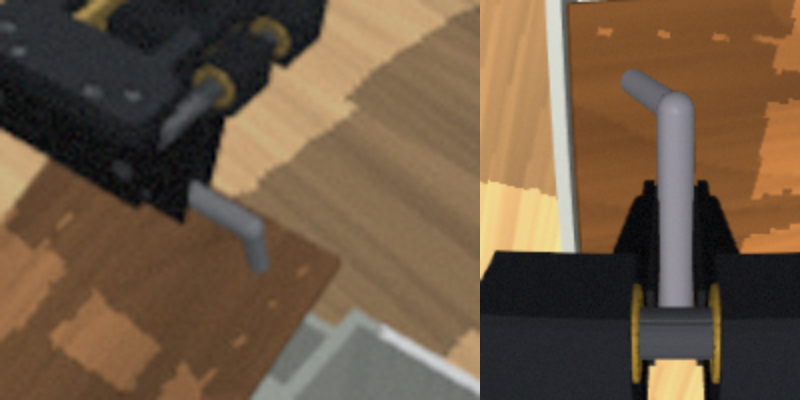

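Lifting well, forces low. Continue along the arc.

Request:
{"name": "drive_tool", "arguments": {
  "commands": [
    {"dx": 3.8, "dy": 0.9, "dz": 4.6, "yaw": 0},
    {"dx": 3.9, "dy": 1.0, "dz": 4.4, "yaw": 0},
    {"dx": 4.2, "dy": 1.1, "dz": 4.2, "yaw": 0},
    {"dx": 4.4, "dy": 1.1, "dz": 3.9, "yaw": 0},
    {"dx": 0, "dy": 0, "dz": 0, "yaw": 0}
  ]
}}

```text
t: 7.0
eef_pos: [510.6, 127.1, 115.5]
tcp_rot: [3.141, 0.0, 1.817]
ft_force: [-5.1, -1.2, 6.7]
opening: 0.095
```

Request:
{"name": "drive_tool", "arguments": {
  "commands": [
    {"dx": 4.6, "dy": 1.1, "dz": 3.7, "yaw": 0},
    {"dx": 4.7, "dy": 1.2, "dz": 3.5, "yaw": 0},
    {"dx": 4.9, "dy": 1.2, "dz": 3.2, "yaw": 0},
    {"dx": 5.1, "dy": 1.3, "dz": 3.0, "yaw": 0},
    {"dx": 0, "dy": 0, "dz": 0, "yaw": 0}
  ]
}}

```text
t: 7.42
eef_pos: [530.3, 132.0, 129.3]
tcp_rot: [3.14, 0.0, 1.817]
ft_force: [-6.2, -2.0, 10.6]
opening: 0.097
```

Request:
{"name": "drive_tool", "arguments": {
  "commands": [
    {"dx": 5.2, "dy": 1.3, "dz": 2.7, "yaw": 0},
    {"dx": 5.3, "dy": 1.3, "dz": 2.5, "yaw": 0},
    {"dx": 5.4, "dy": 1.4, "dz": 2.2, "yaw": 0},
    {"dx": 5.6, "dy": 1.4, "dz": 1.9, "yaw": 0},
    {"dx": 0, "dy": 0, "dz": 0, "yaw": 0}
  ]
}}

```text
t: 7.83
eef_pos: [552.3, 137.3, 138.0]
tcp_rot: [3.139, 0.0, 1.817]
ft_force: [-2.4, -2.4, 8.7]
opening: 0.096
```

Request:
{"name": "drive_tool", "arguments": {
  "commands": [
    {"dx": 5.6, "dy": 1.4, "dz": 2.2, "yaw": 0},
    {"dx": 5.7, "dy": 1.4, "dz": 1.9, "yaw": 0},
    {"dx": 5.7, "dy": 1.4, "dz": 1.6, "yaw": 0},
    {"dx": 5.8, "dy": 1.5, "dz": 1.2, "yaw": 0},
    {"dx": 0, "dy": 0, "dz": 0, "yaw": 0}
  ]
}}

```text
t: 8.25
eef_pos: [574.6, 143.0, 143.3]
tcp_rot: [3.142, 0.0, 1.817]
ft_force: [1.9, -2.4, -10.6]
opening: 0.095
```

Request:
{"name": "drive_tool", "arguments": {
  "commands": [
    {"dx": 5.8, "dy": 1.5, "dz": 0.8, "yaw": 0},
    {"dx": 5.8, "dy": 1.5, "dz": 0.3, "yaw": 0},
    {"dx": 5.8, "dy": 1.5, "dz": -0.2, "yaw": 0},
    {"dx": 5.8, "dy": 1.5, "dz": -0.5, "yaw": 0},
    {"dx": 0, "dy": 0, "dz": 0, "yaw": 0}
  ]
}}

```text
t: 8.67
eef_pos: [597.3, 148.8, 143.7]
tcp_rot: [-3.141, 0.0, 1.817]
ft_force: [-0.0, -4.7, -12.6]
opening: 0.093
```

```bash

python3 - <<'E'
from h import *
snap('scene','s7.png');s=env.state(); print(s['t'],s['eef_pos'],s['opening'],s['ft_force'])
E
```

```text
8.7167 [597.03069635 148.72504407 143.75167622] 0.09966423423834928 [ -0.21993286  -4.47291179 -15.13060683]
```

View pics/s7.png

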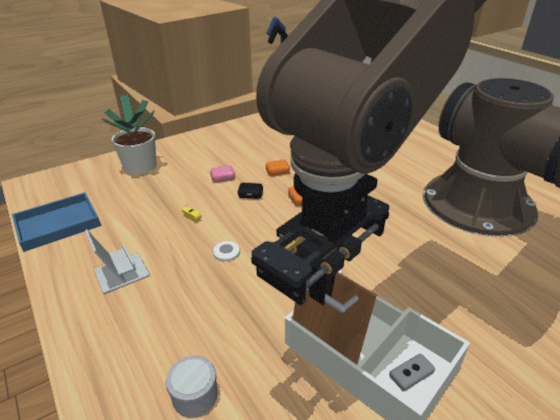

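Request:
{"name": "drive_tool", "arguments": {
  "commands": [
    {"dx": 5.8, "dy": 1.5, "dz": -1.5, "yaw": 0},
    {"dx": 5.7, "dy": 1.4, "dz": -1.7, "yaw": 0},
    {"dx": 5.7, "dy": 1.4, "dz": -1.6, "yaw": 0},
    {"dx": 5.6, "dy": 1.4, "dz": -1.7, "yaw": 0},
    {"dx": 0, "dy": 0, "dz": 0, "yaw": 0}
  ]
}}

```text
t: 9.13
eef_pos: [621.0, 154.8, 139.0]
tcp_rot: [3.138, 0.0, 1.817]
ft_force: [0.3, -3.7, 0.0]
opening: 0.099
```

```bash

python3 - <<'E'
from h import *
snap('wrist','w8.png');snap('scene','s8.png');s=env.state(); print(s['t'],s['eef_pos'],s['opening'],s['ft_force'])
a=cv2.imread('pics/s8.png')[230:420,250:480];b=cv2.imread('pics/w8.png')[100:350,150:400]
cv2.imwrite('pics/s8d.png',np.hstack([cv2.resize(a,(460,380),interpolation=cv2.INTER_CUBIC),cv2.resize(b,(380,380))])[:,:800])
E
```

```text
9.2333 [620.47719184 154.63492665 139.14297662] 0.09917319785416942 [ 1.94185786 -3.80367258  0.67872885]
```

View pics/s8d.png

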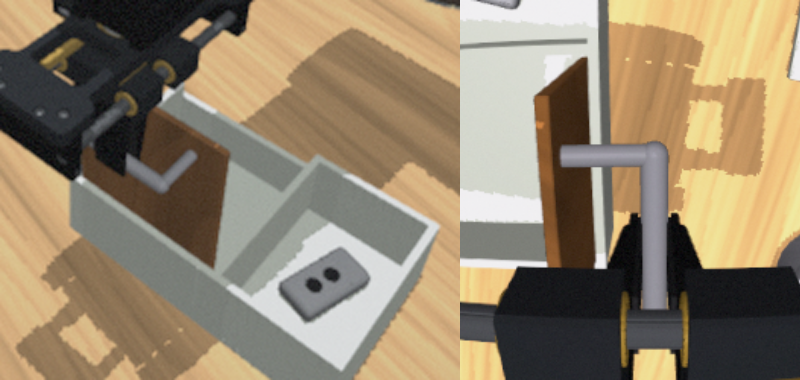

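Request:
{"name": "drive_tool", "arguments": {
  "commands": [
    {"dx": 0, "dy": 0, "dz": 0, "yaw": 0},
    {"dx": 0, "dy": 0, "dz": 0, "yaw": 0},
    {"dx": 0, "dy": 0, "dz": 0, "yaw": 0}
  ],
  "grip": 0.25
}}

```text
t: 9.48
eef_pos: [619.5, 155.0, 138.4]
tcp_rot: [3.141, -0.0, 1.817]
ft_force: [-0.6, -0.3, 0.1]
opening: 0.227
```

Request:
{"name": "drive_tool", "arguments": {
  "commands": [
    {"dx": 0, "dy": 0, "dz": 10, "yaw": 0},
    {"dx": 0, "dy": 0, "dz": 20, "yaw": 0},
    {"dx": 0, "dy": 0, "dz": 35, "yaw": 0},
    {"dx": 0, "dy": 0, "dz": 35, "yaw": 0},
    {"dx": 0, "dy": 0, "dz": 15, "yaw": 0}
  ]
}}

```text
t: 9.9
eef_pos: [620.5, 155.0, 258.4]
tcp_rot: [3.136, 0.0, 1.817]
ft_force: [-1.3, -1.2, 0.4]
opening: 0.248
```

```bash

python3 - <<'E'
from h import *
snap('wrist','w9.png');snap('scene','s9.png');s=env.state(); print(s['t'],s['eef_pos'],s['opening'],s['ft_force'],s['joints'])
a=cv2.imread('pics/s9.png')[230:420,250:480];b=cv2.imread('pics/w9.png')
cv2.imwrite('pics/s9d.png',np.hstack([cv2.resize(a,(380,314),interpolation=cv2.INTER_CUBIC),cv2.resize(b,(419,314))])[:,:800])
E
```

```text
10.0 [620.48215431 154.92988893 257.10675343] 0.2466817248405439 [ 0.36649293 -0.21901367 -0.1185639 ] [ 1.41334588e-01  4.56196425e-01  1.43971826e+00  2.91639025e-04
  1.23918527e+00 -1.05139875e-01]
```

View pics/s9d.png

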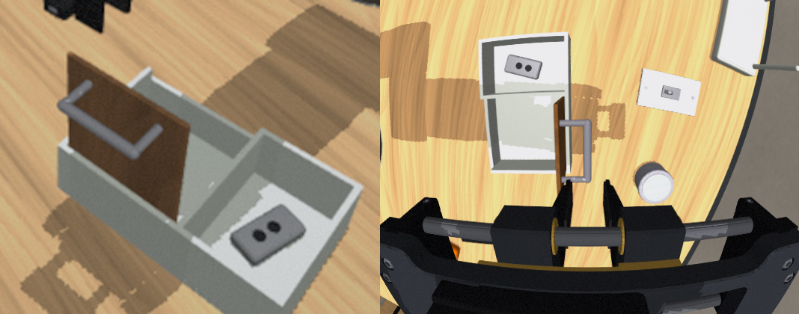

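Request:
{"name": "drive_tool", "arguments": {
  "commands": [
    {"dx": -14, "dy": -37, "dz": 0, "yaw": 3},
    {"dx": -14, "dy": -38, "dz": 0, "yaw": 3},
    {"dx": -14, "dy": -38, "dz": 0, "yaw": 3},
    {"dx": -14, "dy": -38, "dz": 0, "yaw": 3},
    {"dx": -14, "dy": -38, "dz": -5, "yaw": 3}
  ],
  "grip": 0.8
}}

```text
t: 10.42
eef_pos: [548.4, -35.7, 247.9]
tcp_rot: [3.141, -0.0, 2.082]
ft_force: [1.3, -0.1, -0.0]
opening: 0.543
```

Request:
{"name": "drive_tool", "arguments": {
  "commands": [
    {"dx": -14, "dy": -37, "dz": -10, "yaw": 3},
    {"dx": -14, "dy": -37, "dz": -10, "yaw": 3},
    {"dx": -14, "dy": -37, "dz": -10, "yaw": 3},
    {"dx": -14, "dy": -37, "dz": -10, "yaw": 3},
    {"dx": -14, "dy": -37, "dz": -10, "yaw": 3}
  ]
}}

```text
t: 10.83
eef_pos: [478.2, -220.7, 197.0]
tcp_rot: [3.141, -0.001, 2.343]
ft_force: [1.2, -0.1, 0.6]
opening: 0.796
```

Request:
{"name": "drive_tool", "arguments": {
  "commands": [
    {"dx": -14, "dy": -37, "dz": 0, "yaw": 3},
    {"dx": -14, "dy": -37, "dz": 0, "yaw": 3},
    {"dx": -14, "dy": -35, "dz": 0, "yaw": 1},
    {"dx": 0, "dy": 0, "dz": 0, "yaw": 0},
    {"dx": 0, "dy": 0, "dz": 0, "yaw": 0}
  ]
}}

```text
t: 11.25
eef_pos: [436.4, -329.6, 197.0]
tcp_rot: [3.141, -0.002, 2.459]
ft_force: [0.4, 0.1, 0.1]
opening: 0.797
```

```bash

python3 - <<'E'
from h import *
import pickle
cal=env.calibration('wrist'); pickle.dump(cal,open('cal10.pkl','wb'))
im=snap('wrist','w10.png');s=env.state(); print(s['t'],s['eef_pos'],s['tcp_rot'],s['opening'])
for r in env.trace('earbuds_center','wrist'): print('tr',r['pixel'],r['conf'],r['pixels'].sum(),atz('wrist',r['pixel'],13,cal))
for r in env.place_of('earbuds_center','wrist'): print(r['pixel'],r['conf'],atz('wrist',r['pixel'],13,cal))
E
```

```text
11.3 [ 436.93146574 -328.40642018  197.21621519] [ 3.14105300e+00 -1.40669858e-03  2.46082008e+00] 0.7963275489936646
tr [288.4, 79.0] 0.8 1947 [ 351.84988753 -244.01380015   13.        ]
tr [180.0, 136.9] 0.77 1829 [ 321.21925286 -384.31925887   13.        ]
tr [277.8, 178.9] 0.62 1884 [ 435.15585579 -327.2717987    13.        ]
[220.9, 250.0] 0.97 [ 460.96744336 -442.63544205   13.        ]
[177.7, 134.8] 0.9 [ 317.41271859 -384.80289628   13.        ]
[289.0, 78.1] 0.88 [ 351.45800973 -242.81893024   13.        ]
[277.0, 181.9] 0.68 [ 437.38832065 -330.31171231   13.        ]
```

View pics/w10.png

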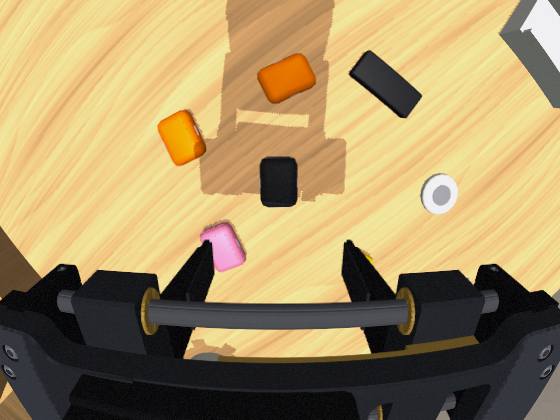

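Request:
{"name": "drive_tool", "arguments": {
  "commands": [
    {"dx": 0, "dy": 0, "dz": -35, "yaw": 0},
    {"dx": 0, "dy": 0, "dz": -40, "yaw": 0},
    {"dx": 0, "dy": 0, "dz": -40, "yaw": 0},
    {"dx": 0, "dy": 0, "dz": -35, "yaw": 0},
    {"dx": 0, "dy": 0, "dz": -22, "yaw": 0}
  ],
  "grip": 0.75
}}

```text
t: 11.82
eef_pos: [437.2, -326.1, 22.9]
tcp_rot: [3.141, -0.003, 2.465]
ft_force: [0.0, -0.8, -0.3]
opening: 0.75
```

Request:
{"name": "drive_tool", "arguments": {
  "commands": [
    {"dx": 0, "dy": 0, "dz": -7, "yaw": 0},
    {"dx": 0, "dy": 0, "dz": 0, "yaw": 0}
  ]
}}

```text
t: 11.98
eef_pos: [437.5, -327.0, 17.6]
tcp_rot: [3.141, -0.003, 2.464]
ft_force: [-0.1, 0.5, 0.2]
opening: 0.747
```

```bash

python3 - <<'E'
from h import *
snap('wrist','w11.png');snap('scene','s11.png');s=env.state(); print(s['t'],s['eef_pos'],s['opening'],s['ft_force'],s['tcp_rot'])
a=cv2.imread('pics/s11.png')[130:230,190:310];b=cv2.imread('pics/w11.png')[100:350,150:400]
cv2.imwrite('pics/s11d.png',np.hstack([cv2.resize(a,(456,380),interpolation=cv2.INTER_CUBIC),cv2.resize(b,(380,380))])[:,:800])
an=s['tcp_rot'][2]-np.pi/2;j=np.array([np.cos(an),np.sin(an),0]);e=np.array(s['eef_pos'])
print([(k,q,proj('scene',[e+[0,0,k]+q*j]).round(1).tolist()) for k in(0,16) for q in(-42,42)])
E
```

```text
12.0833 [ 438.30452062 -328.29658063   19.94579565] 0.7495287930084699 [0.2297053  0.46967247 0.29922703] [3.14158627e+00 1.19299453e-03 2.46371936e+00]
[(0, -42, [[253.2, 178.4]]), (0, 42, [[247.8, 197.3]]), (16, -42, [[252.9, 173.0]]), (16, 42, [[247.5, 191.7]])]
```

View pics/s11d.png

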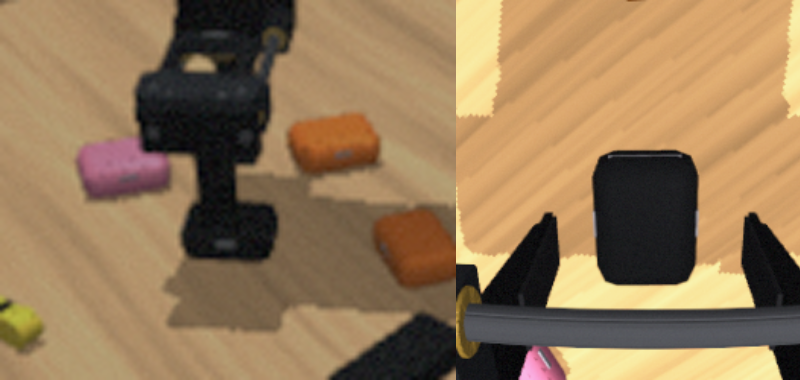

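Request:
{"name": "drive_tool", "arguments": {
  "commands": [
    {"dx": -0.5, "dy": -0.5, "dz": -6, "yaw": 0},
    {"dx": 0, "dy": 0, "dz": -5, "yaw": 0},
    {"dx": 0, "dy": 0, "dz": -4, "yaw": 0},
    {"dx": 0, "dy": 0, "dz": 0, "yaw": 0}
  ]
}}

```text
t: 12.42
eef_pos: [436.9, -328.9, 3.6]
tcp_rot: [3.141, -0.0, 2.463]
ft_force: [-0.2, 0.2, -1.0]
opening: 0.748
```

```bash

python3 - <<'E'
from h import *
snap('top','t12.png');snap('wrist','w12.png');snap('scene','s12.png');s=env.state(); print(s['t'],s['eef_pos'],s['opening'],s['ft_force'],s['tcp_rot'])
a=cv2.imread('pics/s12.png')[130:230,190:310];a=np.clip(a.astype(float)*2.5,0,255).astype(np.uint8);b=cv2.imread('pics/w12.png')[150:300,180:380];b=np.clip(b.astype(float)*2.5,0,255).astype(np.uint8)
cv2.imwrite('pics/s12d.png',np.hstack([cv2.resize(a,(400,333),interpolation=cv2.INTER_CUBIC),cv2.resize(b,(400,333))])[:,:800])
E
```

```text
12.5667 [ 437.02755394 -329.0398774     4.00628249] 0.7476873848952432 [-0.53648955 -0.00824374 -0.27980113] [3.14151243e+00 1.20354686e-04 2.46266056e+00]
```

View pics/s12d.png

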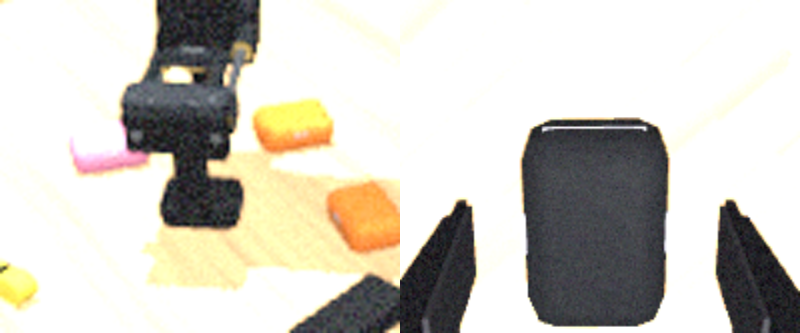

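Request:
{"name": "drive_tool", "arguments": {
  "commands": [
    {"dx": 0, "dy": 0, "dz": -2, "yaw": 0},
    {"dx": 0, "dy": 0, "dz": 0, "yaw": 0}
  ]
}}

```text
t: 12.73
eef_pos: [437.0, -329.0, 1.8]
tcp_rot: [3.142, 0.0, 2.463]
ft_force: [-0.6, 1.0, -0.1]
opening: 0.751
```

Request:
{"name": "drive_tool", "arguments": {
  "commands": [
    {"dx": 0, "dy": 0, "dz": -2, "yaw": 0},
    {"dx": 0, "dy": 0, "dz": 0, "yaw": 0}
  ]
}}

```text
t: 12.9
eef_pos: [436.9, -328.9, -0.4]
tcp_rot: [3.141, -0.0, 2.463]
ft_force: [0.1, -0.2, 0.1]
opening: 0.749
```

Request:
{"name": "drive_tool", "arguments": {
  "commands": [
    {"dx": 0, "dy": 0, "dz": -2, "yaw": 0},
    {"dx": 0, "dy": 0, "dz": 0, "yaw": 0}
  ]
}}

```text
t: 13.07
eef_pos: [437.0, -328.9, -2.4]
tcp_rot: [3.141, -0.0, 2.463]
ft_force: [0.6, 1.0, 0.3]
opening: 0.748
```

Request:
{"name": "drive_tool", "arguments": {
  "commands": [
    {"dx": 0, "dy": 0, "dz": -2, "yaw": 0},
    {"dx": 0, "dy": 0, "dz": -1, "yaw": 0},
    {"dx": 0, "dy": 0, "dz": 0, "yaw": 0}
  ]
}}

```text
t: 13.32
eef_pos: [436.9, -328.9, -5.4]
tcp_rot: [3.141, -0.0, 2.463]
ft_force: [-0.1, -0.4, -0.2]
opening: 0.749
```

Request:
{"name": "drive_tool", "arguments": {
  "commands": [
    {"dx": 0, "dy": 0, "dz": -2, "yaw": 0},
    {"dx": 0, "dy": 0, "dz": -1, "yaw": 0},
    {"dx": 0, "dy": 0, "dz": 0, "yaw": 0}
  ]
}}

```text
t: 13.57
eef_pos: [436.9, -328.9, -8.4]
tcp_rot: [3.141, -0.0, 2.463]
ft_force: [-0.2, -0.4, 0.1]
opening: 0.753
```

```bash

python3 - <<'E'
from h import *
snap('wrist','w13.png');snap('scene','s13.png');s=env.state(); print(s['t'],s['eef_pos'],s['opening'],s['ft_force'],s['tcp_rot'])
a=cv2.imread('pics/s13.png')[130:230,190:310];a=np.clip(a.astype(float)*2.5,0,255).astype(np.uint8);b=cv2.imread('pics/w13.png')[150:300,180:380];b=np.clip(b.astype(float)*2.5,0,255).astype(np.uint8)
cv2.imwrite('pics/s13d.png',np.hstack([cv2.resize(a,(400,333),interpolation=cv2.INTER_CUBIC),cv2.resize(b,(400,333))])[:,:800])
E
```

```text
13.6667 [ 437.01560753 -328.98428362   -8.17418616] 0.7516167695958704 [-0.61328128 -0.11088653  0.15350066] [ 3.14151622e+00 -4.04008392e-05  2.46277021e+00]
```

View pics/s13d.png

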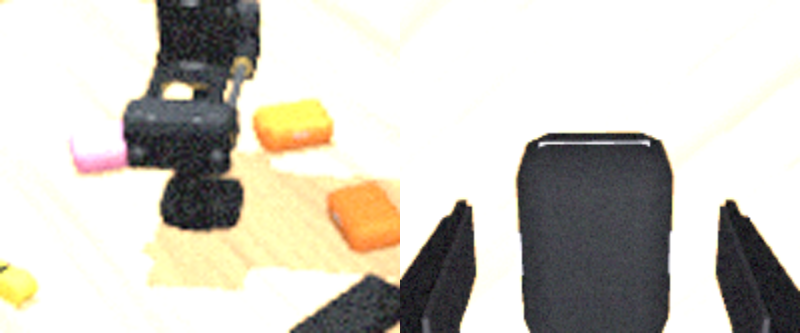

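Request:
{"name": "drive_tool", "arguments": {
  "commands": [
    {"dx": 0, "dy": 0, "dz": -2, "yaw": 0},
    {"dx": 0, "dy": 0, "dz": -1, "yaw": 0},
    {"dx": 0, "dy": 0, "dz": 0, "yaw": 0}
  ]
}}

```text
t: 13.92
eef_pos: [436.9, -328.9, -11.4]
tcp_rot: [3.141, -0.0, 2.463]
ft_force: [-0.4, 0.7, 0.2]
opening: 0.748
```

Request:
{"name": "drive_tool", "arguments": {
  "commands": [
    {"dx": 0, "dy": 0, "dz": 0, "yaw": 0},
    {"dx": 0, "dy": 0, "dz": 0, "yaw": 0},
    {"dx": 0, "dy": 0, "dz": 0, "yaw": 0},
    {"dx": 0, "dy": 0, "dz": 0, "yaw": 0},
    {"dx": 0, "dy": 0, "dz": 0, "yaw": 0}
  ],
  "grip": 0.3
}}

```text
t: 14.33
eef_pos: [437.0, -329.0, -11.1]
tcp_rot: [3.142, 0.0, 2.463]
ft_force: [0.9, 0.4, 0.4]
opening: 0.461
```

Request:
{"name": "drive_tool", "arguments": {
  "commands": [
    {"dx": 0, "dy": 0, "dz": 0, "yaw": 0},
    {"dx": 0, "dy": 0, "dz": 0, "yaw": 0},
    {"dx": 0, "dy": 0, "dz": 0, "yaw": 0}
  ]
}}

```text
t: 14.58
eef_pos: [437.0, -329.0, -11.1]
tcp_rot: [3.141, 0.0, 2.463]
ft_force: [0.2, -0.6, 0.8]
opening: 0.46
```

Request:
{"name": "drive_tool", "arguments": {
  "commands": [
    {"dx": 0, "dy": 0, "dz": 10, "yaw": 0},
    {"dx": 0, "dy": 0, "dz": 25, "yaw": 0},
    {"dx": 0, "dy": 0, "dz": 35, "yaw": 0},
    {"dx": 0, "dy": 0, "dz": 35, "yaw": 0},
    {"dx": 0, "dy": 0, "dz": 35, "yaw": 0}
  ]
}}

```text
t: 15.0
eef_pos: [436.7, -328.7, 131.0]
tcp_rot: [3.141, -0.0, 2.463]
ft_force: [-0.1, -0.2, -0.5]
opening: 0.462
```

Request:
{"name": "drive_tool", "arguments": {
  "commands": [
    {"dx": 5, "dy": 10, "dz": 30, "yaw": 2},
    {"dx": 5, "dy": 25, "dz": 20, "yaw": 4},
    {"dx": 6, "dy": 36, "dz": 0, "yaw": 4},
    {"dx": 6, "dy": 36, "dz": 0, "yaw": 4},
    {"dx": 6, "dy": 36, "dz": 0, "yaw": 4}
  ]
}}

```text
t: 15.42
eef_pos: [464.8, -184.6, 180.0]
tcp_rot: [-3.142, 0.001, 2.779]
ft_force: [0.5, 0.2, -0.5]
opening: 0.461
```

```bash

python3 - <<'E'
from h import *
snap('wrist','w14.png');s=env.state(); print(s['t'],s['eef_pos'],s['opening'],s['ft_force'],s['tcp_rot'],s['joints'])
E
```

```text
15.4667 [ 464.7813289  -179.3941395   179.80043944] 0.4600843494645432 [-0.31797851  4.11337665 -1.10752879] [ 3.14001746e+00 -4.79869626e-04  2.78677696e+00] [-5.01909479e-01  3.27041192e-01  1.87822218e+00  1.84641085e-03
  9.37035647e-01 -1.71898367e+00]
```

View pics/w14.png

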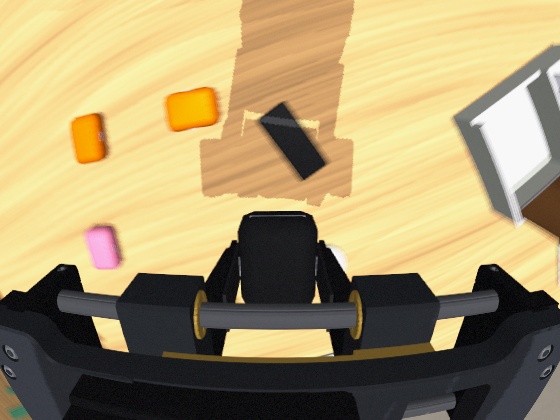

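Request:
{"name": "drive_tool", "arguments": {
  "commands": [
    {"dx": 5, "dy": 36, "dz": 0, "yaw": 4},
    {"dx": 5, "dy": 36, "dz": 0, "yaw": 4},
    {"dx": 5, "dy": 36, "dz": 0, "yaw": 4},
    {"dx": 5, "dy": 36, "dz": 0, "yaw": 4},
    {"dx": 5, "dy": 36, "dz": 0, "yaw": 4}
  ]
}}

```text
t: 15.88
eef_pos: [489.7, -4.3, 179.6]
tcp_rot: [3.142, 0.0, 3.129]
ft_force: [1.2, -0.7, -1.0]
opening: 0.46
```

Request:
{"name": "drive_tool", "arguments": {
  "commands": [
    {"dx": 6, "dy": 36, "dz": 0, "yaw": 4},
    {"dx": 6, "dy": 36, "dz": 0, "yaw": 4},
    {"dx": 5, "dy": 30, "dz": 0, "yaw": 4},
    {"dx": 5, "dy": 20, "dz": 0, "yaw": 2},
    {"dx": 0, "dy": 0, "dz": 0, "yaw": 0}
  ]
}}

```text
t: 16.3
eef_pos: [512.3, 119.2, 179.4]
tcp_rot: [3.141, 0.001, -2.908]
ft_force: [-1.0, -0.1, -1.1]
opening: 0.458
```

Request:
{"name": "drive_tool", "arguments": {
  "commands": [
    {"dx": 0, "dy": 0, "dz": 0, "yaw": 0},
    {"dx": 0, "dy": 0, "dz": 0, "yaw": 0}
  ]
}}

```text
t: 16.47
eef_pos: [511.7, 115.6, 179.1]
tcp_rot: [-3.142, -0.0, -2.913]
ft_force: [-0.0, 0.5, -0.9]
opening: 0.456
```

```bash

python3 - <<'E'
from h import *
snap('wrist','w15.png');snap('scene','s15.png');s=env.state(); print(s['t'],s['eef_pos'],s['opening'],s['ft_force'],s['tcp_rot'],np.degrees(s['tcp_rot'][2]))
a=cv2.imread('pics/s15.png')
for c in('top','wrist','scene'):
  if c=='top': snap(c,'t15.png')
  cal=env.calibration(c)
  for r in env.place_of('tier',c): print(c,r['pixel'],r['conf'],atz(c,r['pixel'],6,cal))
b=cv2.imread('pics/w15.png')
cv2.imwrite('pics/s15d.png',np.hstack([cv2.resize(a,(400,300)),cv2.resize(b,(400,300))]))
E
```

```text
16.5667 [511.83483254 115.0939326  179.10562358] 0.4613500084681421 [-0.03400088  0.69986201 -0.9556259 ] [-3.14157072e+00  3.47648815e-06 -2.91445544e+00] -166.98599650500898
top [155.0, 185.1] 0.86 [520.80942639 122.07557314   6.        ]
wrist [285.2, 193.3] 0.66 [522.80719358 127.774335     6.        ]
scene [348.6, 334.0] 0.85 [513.98611352 129.76086547   6.        ]
```

View pics/s15d.png

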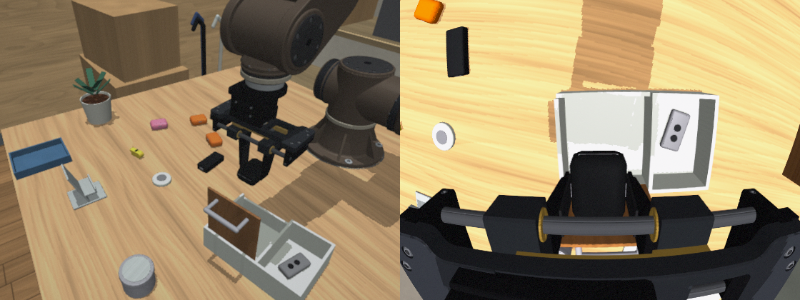

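View pics/w15.png

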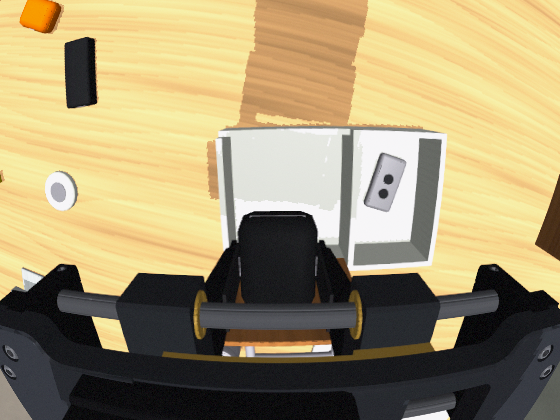

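Request:
{"name": "drive_tool", "arguments": {
  "commands": [
    {"dx": -1, "dy": 10, "dz": -15, "yaw": 1},
    {"dx": 0, "dy": 0, "dz": -30, "yaw": 0},
    {"dx": 0, "dy": 0, "dz": -35, "yaw": 0},
    {"dx": 0, "dy": 0, "dz": -15, "yaw": 0},
    {"dx": 0, "dy": 0, "dz": 0, "yaw": 0}
  ]
}}

```text
t: 17.18
eef_pos: [509.4, 125.5, 80.9]
tcp_rot: [3.141, -0.005, -2.896]
ft_force: [-0.4, -0.6, -0.4]
opening: 0.459
```

```bash

python3 - <<'E'
from h import *
snap('wrist','w16.png');snap('scene','s16.png');s=env.state(); print(s['t'],s['eef_pos'],s['opening'],s['ft_force'],s['tcp_rot'],np.degrees(s['tcp_rot'][2]))
a=cv2.imread('pics/s16.png')[200:420,250:490]
b=cv2.imread('pics/w16.png')
cv2.imwrite('pics/s16d.png',np.hstack([cv2.resize(a,(400,367)),cv2.resize(b,(400,367))]))
E
```

```text
17.2833 [511.21263511 125.7930989   84.09515669] 0.46312169721425805 [ 0.3243667   0.20862075 -0.33632162] [ 3.14142658e+00 -5.26322672e-04 -2.89592829e+00] -165.92446868858426
```

View pics/s16d.png

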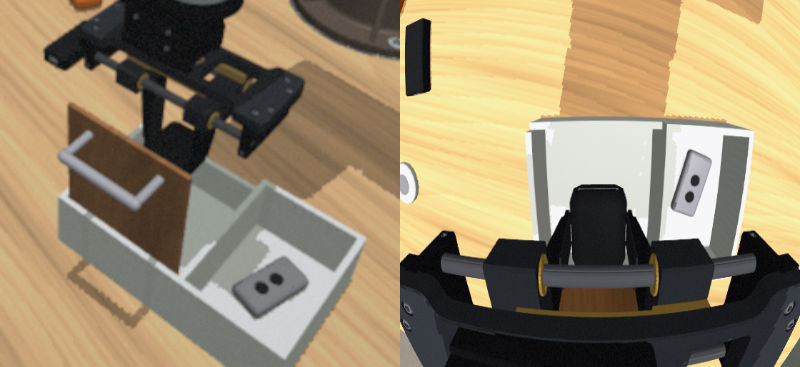

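Request:
{"name": "drive_tool", "arguments": {
  "commands": [
    {"dx": 0, "dy": 0, "dz": -20, "yaw": 0},
    {"dx": 0, "dy": 0, "dz": -25, "yaw": 0},
    {"dx": 0, "dy": 0, "dz": -18, "yaw": 0},
    {"dx": 0, "dy": 0, "dz": -8, "yaw": 0},
    {"dx": 0, "dy": 0, "dz": 0, "yaw": 0}
  ]
}}

```text
t: 17.7
eef_pos: [511.2, 125.9, 12.8]
tcp_rot: [3.141, -0.0, -2.896]
ft_force: [0.3, 0.4, -0.3]
opening: 0.463
```

Request:
{"name": "drive_tool", "arguments": {
  "commands": [
    {"dx": 0, "dy": 0, "dz": -4, "yaw": 0},
    {"dx": 0, "dy": 0, "dz": -4, "yaw": 0},
    {"dx": 0, "dy": 0, "dz": 0, "yaw": 0}
  ]
}}

```text
t: 17.95
eef_pos: [511.4, 126.1, 5.3]
tcp_rot: [-3.142, 0.001, -2.895]
ft_force: [-0.6, -0.1, -0.4]
opening: 0.459
```

Request:
{"name": "drive_tool", "arguments": {
  "commands": [
    {"dx": 0, "dy": 0, "dz": -2, "yaw": 0},
    {"dx": 0, "dy": 0, "dz": -2, "yaw": 0},
    {"dx": 0, "dy": 0, "dz": 0, "yaw": 0}
  ]
}}

```text
t: 18.2
eef_pos: [511.0, 126.0, 0.9]
tcp_rot: [3.142, 0.0, -2.895]
ft_force: [0.2, 0.1, -0.8]
opening: 0.463
```

Request:
{"name": "drive_tool", "arguments": {
  "commands": [
    {"dx": 0, "dy": 0, "dz": -2, "yaw": 0},
    {"dx": 0, "dy": 0, "dz": -2, "yaw": 0},
    {"dx": 0, "dy": 0, "dz": 0, "yaw": 0}
  ]
}}

```text
t: 18.45
eef_pos: [510.9, 126.0, -3.5]
tcp_rot: [3.141, -0.0, -2.895]
ft_force: [-1.1, -0.1, -1.1]
opening: 0.456
```

Request:
{"name": "drive_tool", "arguments": {
  "commands": [
    {"dx": 0, "dy": 0, "dz": -1, "yaw": 0},
    {"dx": 0, "dy": 0, "dz": -1, "yaw": 0},
    {"dx": 0, "dy": 0, "dz": 0, "yaw": 0}
  ]
}}

```text
t: 18.7
eef_pos: [511.0, 126.0, -5.1]
tcp_rot: [3.142, 0.0, -2.895]
ft_force: [-0.0, 0.6, 0.1]
opening: 0.458
```

Request:
{"name": "drive_tool", "arguments": {
  "commands": [
    {"dx": 0, "dy": 0, "dz": 0, "yaw": 0},
    {"dx": 0, "dy": 0, "dz": 0, "yaw": 0},
    {"dx": 0, "dy": 0, "dz": 0, "yaw": 0},
    {"dx": 0, "dy": 0, "dz": 0, "yaw": 0}
  ],
  "grip": 0.65
}}

```text
t: 19.03
eef_pos: [511.0, 126.0, -5.1]
tcp_rot: [3.142, 0.0, -2.895]
ft_force: [-0.6, -1.1, -0.5]
opening: 0.637
```

Request:
{"name": "drive_tool", "arguments": {
  "commands": [
    {"dx": 0, "dy": 0, "dz": 10, "yaw": 0},
    {"dx": 0, "dy": 0, "dz": 25, "yaw": 0},
    {"dx": 0, "dy": 0, "dz": 35, "yaw": 0},
    {"dx": 0, "dy": 0, "dz": 40, "yaw": 0},
    {"dx": 0, "dy": 0, "dz": 40, "yaw": 0}
  ]
}}

```text
t: 19.45
eef_pos: [510.4, 126.0, 147.1]
tcp_rot: [3.141, -0.001, -2.895]
ft_force: [1.1, -0.3, 0.4]
opening: 0.651
```

Request:
{"name": "drive_tool", "arguments": {
  "commands": [
    {"dx": 0, "dy": 0, "dz": 40, "yaw": 0},
    {"dx": 0, "dy": -20, "dz": 30, "yaw": 0},
    {"dx": -5, "dy": -40, "dz": 0, "yaw": 0},
    {"dx": -5, "dy": -40, "dz": 0, "yaw": 0},
    {"dx": -5, "dy": -40, "dz": 0, "yaw": 0}
  ]
}}

```text
t: 19.87
eef_pos: [495.4, -15.1, 216.3]
tcp_rot: [-3.141, 0.002, -2.894]
ft_force: [1.5, -0.0, 1.1]
opening: 0.649
```

Request:
{"name": "drive_tool", "arguments": {
  "commands": [
    {"dx": 0, "dy": -40, "dz": 0, "yaw": 0},
    {"dx": 0, "dy": -40, "dz": 0, "yaw": 0},
    {"dx": 0, "dy": -20, "dz": 0, "yaw": 0},
    {"dx": 0, "dy": 0, "dz": 0, "yaw": 0}
  ]
}}

```text
t: 20.2
eef_pos: [495.7, -117.5, 215.5]
tcp_rot: [-3.141, 0.0, -2.899]
ft_force: [0.4, 0.4, 0.1]
opening: 0.65
```

```bash

python3 - <<'E'
from h import *
snap('top','t17.png');snap('scene','s17.png');s=env.state(); print(s['t'],s['eef_pos'],s['opening'],s['ft_force'])
a=cv2.imread('pics/s17.png')[230:420,260:480]
b=cv2.imread('pics/t17.png')[120:250,40:210]
cv2.imwrite('pics/s17d.png',np.hstack([cv2.resize(a,(400,345),interpolation=cv2.INTER_CUBIC),cv2.resize(b,(400,345),interpolation=cv2.INTER_CUBIC)]))
E
```

```text
20.3 [ 495.63525245 -114.39033885  215.31222322] 0.6526167963994974 [-0.27025942  1.35492583 -0.4103998 ]
```

View pics/s17d.png

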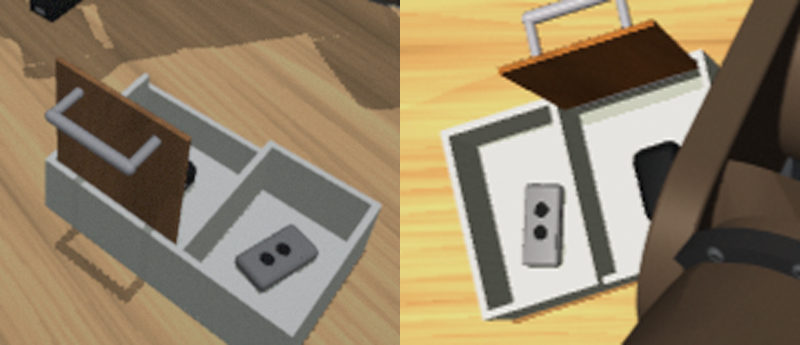

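Request:
{"name": "drive_tool", "arguments": {
  "commands": [
    {"dx": 0, "dy": -40, "dz": 0, "yaw": 0},
    {"dx": 0, "dy": -40, "dz": 0, "yaw": 0},
    {"dx": 0, "dy": -40, "dz": 0, "yaw": 0},
    {"dx": 0, "dy": -40, "dz": 0, "yaw": 0},
    {"dx": 0, "dy": 0, "dz": 0, "yaw": 0}
  ]
}}

```text
t: 20.72
eef_pos: [496.3, -278.1, 214.9]
tcp_rot: [-3.14, 0.0, -2.897]
ft_force: [-0.9, 0.7, -0.8]
opening: 0.65
```

```bash

python3 - <<'E'
from h import *
import fit
snap('top','t18.png');s=env.state(); print(s['t'],s['eef_pos'],s['opening'],s['ft_force'])
b=cv2.imread('pics/t18.png')[110:250,40:220]
cv2.imwrite('pics/t18d.png',cv2.resize(b,(720,560),interpolation=cv2.INTER_CUBIC))
for th in(1.4,1.5,1.57,1.65,1.75):
  print(th,proj('top',fit.RT([520.1,127.4,.243],[fit.bar(th,36),fit.bar(th,-36)])).round(1).tolist(),proj('scene',fit.RT([520.1,127.4,.243],[fit.bar(th,36),fit.bar(th,-36)])).round(1).tolist())
E
```

```text
20.7667 [ 496.03936504 -275.37585143  214.76360978] 0.6494290795616369 [-0.48567262  0.01064884  0.01906378]
1.4 [[96.7, 137.9], [135.3, 127.4]] [[340.6, 307.1], [298.5, 279.8]]
1.5 [[95.6, 131.9], [134.1, 121.4]] [[335.0, 313.4], [292.8, 285.5]]
1.57 [[94.9, 127.9], [133.3, 117.4]] [[330.9, 318.3], [288.8, 289.8]]
1.65 [[94.4, 123.5], [132.6, 113.1]] [[326.4, 324.1], [284.3, 295.1]]
1.75 [[94.0, 118.5], [132.0, 108.1]] [[320.7, 331.8], [278.8, 302.1]]
```

View pics/t18d.png

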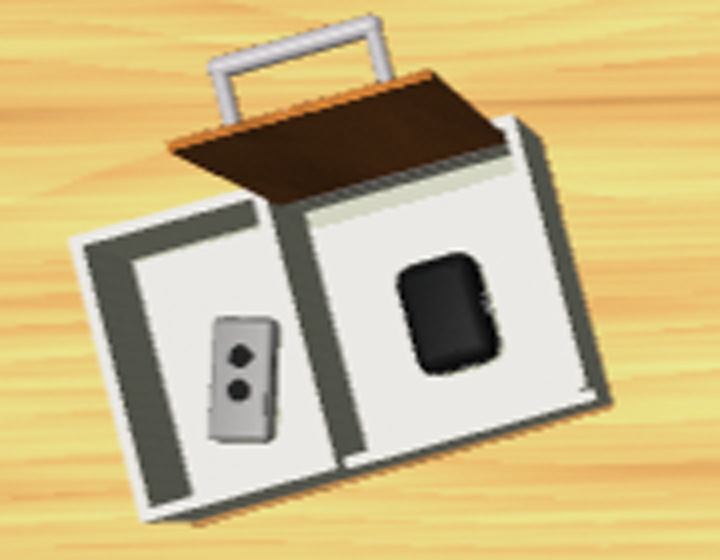

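```bash
python3 -c "
from cell import env
print(env.job_done(), env.state()['t'])"
```

```text
the job is handed in; nothing more can be done
the job is handed in; nothing more can be done
```

I lifted the flap by its bar handle until it stood upright. I then put the black pillowy earbud case in the lower tier and backed the arm clear. I handed the job in after about 20.8 s, well inside the 54 s limit.

**Last checks**
- **Flap:** the bar's position in the top and scene views puts it at about 1.59–1.60 rad, and it stayed there after I let go.
- **Case:** the top view shows it near the middle of the tier and clear of the walls. It looks flat, and it stayed the same side up because I only turned it about the vertical.
- **Other things:** I touched neither the power bank nor the orange and pink look-alikes, and the car key is still in its pocket. The highest wrist force I saw was about 16 N.

**What disagreed**
- **Tool height:** in the images the fingertips were about 16 mm above the reported tool point. Because of this my first try at the handle closed on nothing, just above the bar, and moved nothing. I corrected for it, and both later grips then closed at the widths expected for the bar (10 mm) and the case (44 mm).
- **Tier centre:** the three cameras' estimates differed by up to about 9 mm. The case had enough clearance that this didn't matter.

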